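# Take a time-zero air sample from the fruit chamber

## Robot

A 6-joint arm with a two-finger parallel gripper is mounted at the origin on the work surface. World frame = base frame: x ahead of the robot, y to its left, z up, the work surface at z = 0. Lengths are in mm, angles in rad, forces in N, time in s.
With the tool pointing down it reaches from about 275 to 1000 mm from the base axis. Payload 8.4 kg.
Tool frame: the origin (TCP) lies midway between the tips of the shut fingers; the grasp point (between the pads) lies 19 mm behind it; x points along the fingers, y is the direction in which the jaws open and shut, and the axes are right-handed (so a half turn about x gives the same grasp; the last joint's range is limited). The gripper opens to 85 mm and grips with 20 to 120 N. Pads are 22 mm wide; open, the fingers measure 114 mm over their backs; the gripper's body (76 mm by 85 mm) begins 54 mm behind the grasp point. The pads swing forward as they close: fully open they stand 13 mm farther back than shut.
Start: joints at [1.11, 0.353, 1.633, -0, 1.155, -0.002], TCP at [276.794, 560.368, 196.681] pointing down, gripper open.
Joint ranges: [-2.63, 2.63], [-0.92, 2.1], [0.06, 2.66], [-1.3, 4.44], [0, 2.69], [-3.02, 3.02]. Speed limits (rad/s): [2.22, 2.22, 2.79, 3.14, 3.14, 3.14].

## Interface

Orientations are given as a rotation vector (axis times angle).
In Python, from plant import arm gives the robot as it stands. The module is installed in compiled form; this text tells all that it offers.
- The arm moves only by the tool step_arm, never from a script. Its argument "rows" is a list of rows, each an object with "rotation": the turn, a rotation vector about the tool's x, y, z in units of 5 degrees (1.0 is 5 degrees), a list of three; "xyz": the shift along the tool's x, y, z in units of 25 mm (1.0 is 25 mm), a list of three; "fingers": the finger opening in mm, from 0 to 85.4. A call has exactly 8 rows; each row shifts and turns the commanded pose from where the row before left it, along the tool's axes as they then stand; what a row does not reach is not made up. A row lasts 1/12 s, in which the tool goes at most 41.7 mm and 7.16 degrees, less where a joint would pass 70% of its speed; a pose out of reach is approached as far as the arm can. A call is refused whole if a number of a shift passes 1 or a number of a turn 1, either way. A call with a gripper value outside its range is refused whole. The fingers move at their own pace and stop on an object; "newtons" is the grip in N (left out, the last holds). Time passes only in rows, so rows that do not move let the fingers close, or fill a call up. It gives the time, the measured TCP pose, the force and the opening at its end, in the units of the state.
- arm.get_state(): the state, without advancing time (a new reading comes with each control period).
- arm.capture(name): name is "scene" or "top"; returns a dict with "color" (384x512x3 uint8, red, green, blue), "mtx" (3x3 intrinsics, pixels), "dist_coeffs" ([k1, k2, p1, p2, k3] as OpenCV has them; the pictures are not rectified), "extrinsics" (4x4, takes a point from camera to world coordinates). Camera axes: x right, y down, z forward; pixel columns grow to the right and rows downward; lengths in mm; the calibration is good to about 2 mm. A picture is of the moment at which its call begins. There is no depth.
- arm.finish_job(): hands the job in, once; it reports no verdict.
Trained networks look in a picture, given as the dict that the camera call returned (one of the last four; its "shot" number tells which), for a name from the list of things; names that differ only in an ending like _2 or _b are one class to them, and where a whole thing is asked for, a point or a joint stands for the part that bears it (a point fixed in the world has none). Each returns a list of dicts, best first, with "confidence" (0 to 1); they miss things now and then, are a little off and sometimes report something else, mostly with a low value. They report only what shows in the picture. A call takes as long as a camera call.
- arm.look_for(picture, label): "at" ([column, row] in pixels, amid what is visible of it).
- arm.silhouettes(picture, label): "mask" (384x512 bool, what is visible of it) and "at" ([column, row] in pixels, amid what is visible of it).
The state is a dict: "t": time; "joint_positions": joint angles; "joint_velocities": joint speeds; "tau": joint torques, N m; "eef_pos": TCP position; "ee_rot": TCP orientation; "contact_force": force on the tool from outside, world axes, zero at the start; "wrist_torque": the same for the moment, N m; "finger_gap": opening from 0.0 (shut) to 1.0 (fully open).
Only numpy, scipy, OpenCV 4.12 (cv2) and the standard library are available. Lean on these libraries where they do the work, as an engineer would, in place of code of your own. Each camera call takes 0.05 s, during which the arm holds its last target. There are 200 camera calls.

## Task

Shut the fruit chamber's drop-front door fully, then lift the green-banded sample canister out of the blue stand and press its coupler squarely onto the tilted sampling nipple on the chamber's console until it snaps on and the coupler's rim sits on the brass nut. Finish while still gripping the canister and pushing it home against its valve spring, firmly but without ramming it. Leave the red-banded canister, the jar and the fruit tray where they stand.

Things in the scene. Friction and masses are not known exactly. Their poses are not given: they have to be found in the camera images.
- chamber: Fixed fruit respiration chamber: clear box, aluminium frame, 266 deep (x) x 290 wide x 182 high, kiwifruit inside; on its left (+y) side a cream console 130 wide, 99 high behind, its grey front panel sloping at 30 deg down to a 35 high front edge. Origin on the bench under the middle of the box's front face; x into the chamber, away from the robot; y left, z up.
- door (a joint): Drop-front door (rad): 0 = shut and upright, grows as its top comes down towards the robot, to 1.45 at most. Panel 284 wide x 155 high x 12 thick, 0.35 kg, hinged along its lower edge. Stiff friction hinge (0.34 N m): it stays at any angle; no latch, a stop at 0.
- door_hinge (a point): Middle of the door's hinge line, at its lower edge, 14 above the bench. Axes turn with the door: z up the panel, y along the hinge to the left, -x out of the outer face.
- door_handle (a point): Middle of the door's dark bar handle: round bar 11 thick, 120 long along the door's y, its middle 42 out from the outer face on two posts (51 either side of the middle). In the hinge point's frame it lies at (-48, 0, 135), 22 below the door's top edge; with the door shut the roof is 33 above it. Axes as the hinge point.
- port: Sampling nipple, fixed to the sloping panel. Origin: centre of the top face of its brass hex nut (29 wide, 9 high); z along the nipple, tilted 30 deg from vertical towards chamber -x (the robot). Above the nut: steel neck 10 dia to z 13, head 14 dia at z 15.5 to 18, taper to a 7 dia tip at z 28. In the chamber's frame the origin is at (54.5, 210, 78).
- canister: Fresh canister, green bands and dial rim, loose, 0.3 kg. Origin: centre of the coupler's mouth; z up its axis. Brass coupler 26 dia, z 0 to 45, bore 17 (mouth 21); steel bottle 38 dia, z 45 to 115; dial 30 dia to z 132. Starts upright in a stand bore, coupler down. Balls 8 inside snap over the nipple's head (peak 12 N) by 4.5 from the nut; then 8 N to the rim's stop on the nut. Let go, it droops.
- valve (a joint): Spring valve inside the canister's coupler (m): 0 = closed, at rest; the nipple's tip meets it 15.5 mm inside the mouth and pushes it in, 0.0125 when the rim sits on the nut; 3 N at the start plus 0.4 N per mm.
- stand: Blue canister stand, fixed, 190 (x) x 75 x 55 high, with two through bores of 32 diameter at x = -50 and +50. Origin under its centre, z up. The canisters hang in the bores with 3 play; which is in which bore varies.
- used_canister: Used canister with red bands and dial rim, same size as the fresh one, in the other bore; origin at the centre of its coupler's mouth. Leave alone.
- jar: Closed amber specimen jar, 48 diameter x 75 high, origin at the centre of its underside. Leave alone.
- fruit_tray: White tray of kiwifruit, 200 (x) x 150 x 35 high, fruit to 55, origin under its centre. Leave alone.

How it is judged:
By the outcome, as a careful person would: the job done as asked, in the order asked, and still so for the second after the job is handed in, while the arm keeps its last pose, push and grip.
It also fails if it takes over 56 s, if anything falls off the work surface, if the arm or the gripper's body presses on something with over 40 N, if the wrist force passes 120 N, or if a joint passes its speed limit or range.

## Working session

There is one attempt and no reset: what is moved stays moved. The work goes in short steps, Python scripts to look and compute and a tool call to move; the robot and the scene stay as the last step left them, time stands still between calls to the robot, and variables do not carry over. Pictures are saved under pics/ and viewed, about 8 in all and at most 12, crops included, and the job is handed in when it is done.

Besides the shell and the picture viewer there is one more tool, called in YAML: its name, and indented under it one key for each argument. step_arm: Moves the arm, as the interface text tells. Its arguments: {"type":"object","properties":{"rows":{"type":"array"},"newtons":{"type":"number"}},"required":["rows"]}

```bash
mkdir -p pics; ls
cat > h.py <<'E'
import numpy as np, cv2
from plant import arm
from scipy.spatial.transform import Rotation as R
def ray(c,p):
    u=cv2.undistortPoints(np.array([[p]],float),c["mtx"],np.array(c["dist_coeffs"]))[0,0]
    T=np.array(c["extrinsics"]);d=T[:3,:3]@[u[0],u[1],1];return T[:3,3],d/np.linalg.norm(d)
def proj(c,P):
    T=np.linalg.inv(np.array(c["extrinsics"]))
    return cv2.projectPoints(np.array(P,float).reshape(-1,1,3),cv2.Rodrigues(T[:3,:3])[0],T[:3,3],np.array(c["mtx"]),np.array(c["dist_coeffs"]))[0][:,0]
def tri(c1,p1,c2,p2):
    a,d=ray(c1,p1);b,e=ray(c2,p2)
    s=np.linalg.lstsq(np.c_[d,-e],b-a,rcond=None)[0]
    P,Q=a+s[0]*d,b+s[1]*e;return (P+Q)/2,np.linalg.norm(P-Q)
def onz(c,p,z):
    a,d=ray(c,p);return a+d*(z-a[2])/d[2]
def save(c,n): cv2.imwrite(n,c["color"][:,:,::-1])
E
python3 - <<'E'
from h import *
np.set_printoptions(precision=1,suppress=True)
s=arm.capture("scene");t=arm.capture("top")
cv2.imwrite("pics/a.png",np.vstack([s["color"],t["color"]])[:,:,::-1]) if 0 else None
cv2.imwrite("pics/a.png",np.hstack([s["color"],t["color"]])[:,:,::-1][:, :]) if 0 else None
save(s,"pics/s0.png");save(t,"pics/t0.png")
for n in ["chamber","door","door_handle","port","canister","stand","used_canister","jar","fruit_tray"]:
    a=arm.look_for(s,n);b=arm.look_for(t,n)
    print(n,[(np.array(x["at"]),round(x["confidence"],2)) for x in a[:2]],[(np.array(x["at"]),round(x["confidence"],2)) for x in b[:2]], tri(s,a[0]["at"],t,b[0]["at"]) if a and b else "")
for c in(s,t): print(np.array(c["extrinsics"]), c["mtx"][0][0])
print(arm.get_state())
E
```

```text
pics
chamber [] [(array([254.4, 130.3]), 0.74)] 
door [(array([268.2, 222.9]), 0.66)] [(array([266. , 179.3]), 0.56)] (array([ 540.4, -122. ,   66.9]), np.float64(5.663288810554532))
door_handle [(array([273.2, 223.8]), 0.68)] [(array([267. , 178.9]), 0.62)] (array([ 547.4, -126.2,   64.6]), np.float64(5.318709623907823))
port [(array([204. , 135.7]), 0.61)] [(array([200.6, 144.7]), 0.45), (array([129.6, 218.3]), 0.29)] (array([507.5,  48.8, 279.8]), np.float64(205.6631645706878))
canister [(array([234. , 126.1]), 0.68)] [(array([128.8, 185.3]), 0.48)] (array([525.8, 301.4, 118.3]), np.float64(8.445942069415995))
stand [(array([222.9, 152.4]), 0.8)] [(array([136.7, 201.8]), 0.65), (array([131.2, 216.3]), 0.56)] (array([481.9, 308.7,  18.8]), np.float64(13.12077899128317))
used_canister [(array([204.2, 134.6]), 0.87)] [(array([128.7, 219.3]), 0.64), (array([138.6, 201.7]), 0.25)] (array([424.5, 305.5, 100.2]), np.float64(14.740911304192407))
jar [(array([212.5, 171.2]), 0.58)] [(array([170.5, 211.6]), 0.78)] (array([438.8, 192.7,  31.9]), np.float64(5.970981352170654))
fruit_tray [(array([256.5, 358.4]), 0.67)] [(array([382.8, 221.4]), 0.93)] (array([ 411.5, -501.1,   55.4]), np.float64(12.48080884335623))
[[    1.     -0.2     0.2   305.5]
 [   -0.2    -0.6     0.8 -1070.3]
 [   -0.     -0.8    -0.6   951.5]
 [    0.      0.      0.      1. ]] 496.5411397056464
[[  -0.    -1.     0.1  418.8]
 [  -1.     0.    -0.   -82.5]
 [   0.    -0.1   -1.  1195.3]
 [   0.     0.     0.     1. ]] 352.42661250640793
{'t': 1.0, 'joint_positions': array([ 1.1,  0.4,  1.6, -0. ,  1.2, -0. ]), 'joint_velocities': array([ 0.,  0.,  0., -0., -0.,  0.]), 'tau': array([  0. , -60.5, -34.2,  -0. ,   0. ,  -0. ]), 'eef_pos': array([276.8, 560.4, 196.7]), 'ee_rot': array([ 0.4,  1.5, -0.4]), 'contact_force': array([ 0.3, -1.4, -0.3]), 'wrist_torque': array([-0.,  0., -0.]), 'finger_gap': 0.9990099463114936}
```

View pics/s0.png

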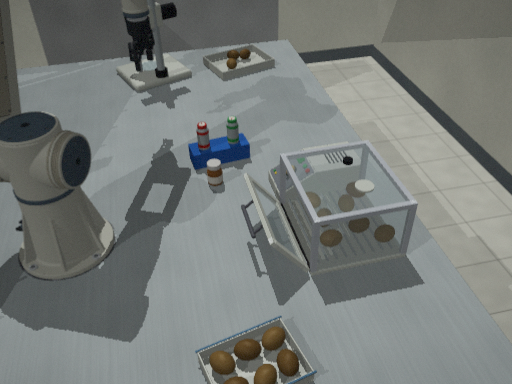

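View pics/t0.png

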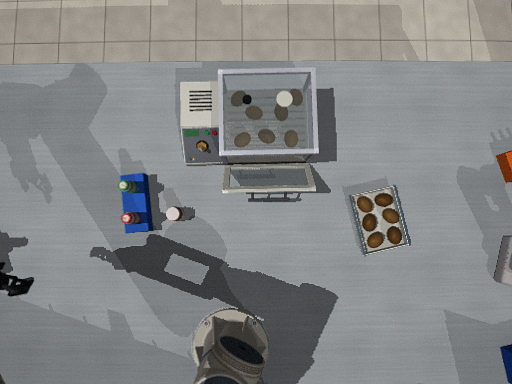

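Scene picture: door open (~0.5 rad) with its handle at (250,220), green canister (233,128), red one (203,135). Top picture: chamber roof spans (219..317, 68..154), handle (273,197), port (202,147), and stand (136,203). The console is hidden in the scene view.

Run:
```python
import cv2
t=cv2.imread("pics/t0.png")[60:240,110:330]
cv2.imwrite("pics/tc.png",cv2.resize(t,None,fx=3.6,fy=3.3,interpolation=cv2.INTER_CUBIC))
s=cv2.imread("pics/s0.png")[105:285,180:420]
cv2.imwrite("pics/sc.png",cv2.resize(s,None,fx=3.3,fy=3.3,interpolation=cv2.INTER_CUBIC))
```

```text
(no output)
```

View pics/tc.png

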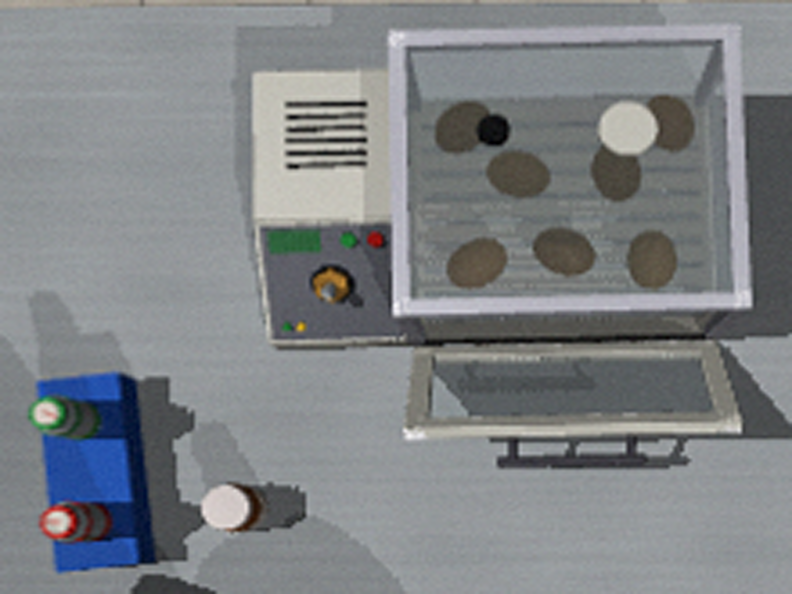

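View pics/sc.png

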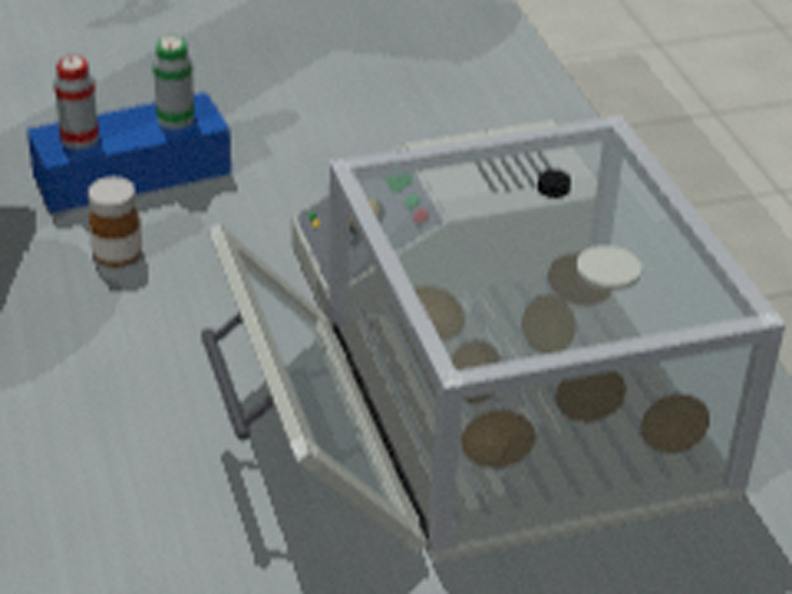

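Door open about 30°, handle bar ends in scene crop (207,335)–(242,433); roof corners crisp in both; green dial top at scene crop (172,43), top crop (48,412). Fitting poses.

```bash
cat > fit.py <<'E'
from h import *
from scipy.optimize import least_squares
np.set_printoptions(precision=1,suppress=True)
s=arm.capture("scene");t=arm.capture("top")
T=lambda u,v:(110+u/3.6,60+v/3.3)
S=lambda u,v:(180+u/3.3,105+v/3.3)
roof=np.array([[0,145,182],[266,145,182],[266,-145,182],[0,-145,182]],float)
pt=[T(393,312),T(389,29),T(740,26),T(750,304)];ps=[S(332,162),S(617,119),S(782,325),S(450,385)]
def W(p,q): return np.array(q)@R.from_euler("z",p[2]).as_matrix().T+[p[0],p[1],0]
def f(p): return np.r_[(proj(t,W(p,roof))-pt).ravel(),(proj(s,W(p,roof))-ps).ravel()]
r=least_squares(f,[640,-90,0],x_scale=[100,100,.1]);p=r.x;print("chamber",p,p[2],r.fun)
pn=W(p,[54.5,210,78]);print("port",pn,proj(t,pn),"seen",T(331,286),proj(s,pn))
# door: hinge at (hx,0,14)
def D(a,q,hx=0): return np.array(q)@R.from_euler("y",-a).as_matrix().T+[hx,0,14]
dp=np.array([[-12,142,155],[-12,-142,155],[-48,60,135],[-48,-60,135]],float)
def g(a): 
    w=W(p,D(a[0],dp,a[1]*100)); return np.r_[(proj(s,w)-[S(213,228),S(300,455),S(207,335),S(242,433)]).ravel(),(proj(t,w[:2])-[T(405,437),T(741,431)]).ravel()]
r2=least_squares(g,[.5,0]);print("door",r2.x,r2.fun);print("handle",W(p,D(r2.x[0],[-48,0,135],r2.x[1]*100)),"shut",W(p,D(0,[-48,0,135],r2.x[1]*100)))
for n,a,b in(("green",S(172,43),T(48,412)),("red",S(70,62),T(60,521))): print(n,tri(s,a,t,b),onz(s,a,142),onz(t,b,142))
a=arm.look_for(s,"jar");b=arm.look_for(t,"jar")
E
python3 fit.py
```

```text
chamber [ 604.2 -127.5    0. ] 0.01954899844173994 [-0.1  0.8 -0.5 -1.7 -0.7 -3.   0.3  0.8 -2.4  0.5  1.5 -1.   2.1 -0.1
 -3.1  1.7]
port [654.6  83.6  78. ] [[201.7 144.9]] seen (201.94444444444446, 146.66666666666669) [[289.4 168.8]]
door [ 0.6 -0.1] [-1.9  0.8 -1.   2.4  0.5 -1.8  0.7 -1.5 -0.3 -0.8  0.4 -1.3]
handle [ 483.2 -129.8   98.8] shut [ 550.7 -128.5  149. ]
green (array([523.6, 308.8, 144.4]), np.float64(6.093719072791294)) [527.3 312.7 142. ] [520.8 310.  142. ]
red (array([423.3, 296.1, 146.2]), np.float64(3.618655277911548)) [425.7 302.9 142. ] [421.5 297.8 142. ]
```

```bash
cat >> h.py <<'E'
def rot(*cols): return np.array(cols,float).T
def need(pos,M=None,st=None):
    st=st or arm.get_state();A=R.from_rotvec(st["ee_rot"]).as_matrix()
    d=A.T@(np.array(pos)-st["eef_pos"])/25
    w=R.from_matrix(A.T@M).as_rotvec(degrees=True)/5 if M is not None else 0
    return d,w
E
cat > fit2.py <<'E'
import re
exec(open("fit.py").read().split("# door")[0])
print("---")
def f(p):
    q=roof.copy();q[1:3,0]=p[3]*100
    return np.r_[(proj(t,W(p,q))-pt).ravel(),(proj(s,W(p,q))-ps).ravel()]
r=least_squares(f,[640,-90,0,2.6],x_scale=[100,100,.1,1]);p=r.x;print("chamber",p,p[2],r.fun)
pn=W(p,[54.5,210,78]);print("port",pn,"top-seen",onz(t,T(331,286),78),"tip",onz(t,T(326,292),102),W(p,[54.5-14,210,78+24]))
dp=np.array([[-6,142,155],[-6,-142,155],[-48,60,135],[-48,-60,135]],float)
def D(a,q,hx=0): return np.array(q)@R.from_euler("y",-a).as_matrix().T+[hx,0,14]
def g(a):
    w=W(p,D(a[0],dp,a[1]*100)); return np.r_[(proj(s,w)-[S(213,228),S(300,455),S(207,335),S(242,433)]).ravel(),(proj(t,w[:2])-[T(405,437),T(741,431)]).ravel()]
r2=least_squares(g,[.5,0]);h=r2.x;print("door",h[0],h[1]*100,r2.fun);print("handle",W(p,D(h[0],[-48,0,135],h[1]*100)),"shut",W(p,D(0,[-48,0,135],h[1]*100)))
st=arm.get_state();print(R.from_rotvec(st["ee_rot"]).as_matrix(),st["eef_pos"])
for n in("port","canister"):
  for c in(s,t):
    for m in arm.silhouettes(c,n)[:2]: v,u=np.nonzero(m["mask"]);print(n,m["at"],m["confidence"],u.min(),u.max(),v.min(),v.max())
print(need([425,-128,197]))
E
python3 fit2.py
```

```text
chamber [ 604.2 -127.5    0. ] 0.01954899844173994 [-0.1  0.8 -0.5 -1.7 -0.7 -3.   0.3  0.8 -2.4  0.5  1.5 -1.   2.1 -0.1
 -3.1  1.7]
port [654.6  83.6  78. ] [[201.7 144.9]] seen (201.94444444444446, 146.66666666666669) [[289.4 168.8]]
---
chamber [ 609.6 -127.3    0.     2.5] 0.015827344991967023 [-0.2 -1.2 -0.2  0.2 -0.3 -0.8  0.2 -0.9 -0.4  0.1 -0.2 -0.6 -0.4  0.6
 -1.1  1.3]
port [660.8  83.6  78. ] top-seen [648.7  82.9  78. ] tip [638.   83.7 102. ] [646.8  83.4 102. ]
door 0.623279578115667 -10.967675618998769 [-1.3  0.4 -0.7  1.9 -0.3 -0.8 -0.3 -0.5 -0.5 -1.5  0.2 -1.7]
handle [ 480.9 -129.3   95.6] shut [ 550.6 -128.2  149. ]
[[-0.   0.4  0.9]
 [-0.   0.9 -0.4]
 [-1.  -0.  -0. ]] [276.8 560.4 196.7]
port [202.2, 143.8] 0.61 198 207 141 149
canister [232.2, 125.4] 0.69 226 238 117 142
canister [127.8, 184.7] 0.75 119 137 179 192
canister [268.6, 176.0] 0.65 222 315 163 201
(array([ -0. , -22.1,  17.5]), 0)
```

Run:
```python
from h import *
M=rot([0,0,-1],[0,1,0],[1,0,0])
d,w=need([425,-128,197],M);print(w, M.T@(np.array([425,-128,197])-arm.get_state()["eef_pos"])/25)
```

```text
[-5.25744506e+00  6.77457257e-05  4.42913135e-04] [-1.30091804e-02 -2.75345804e+01  5.92811744e+00]
```

step_arm:
  rows:
    - {"rotation":[-1,0,0],"xyz":[0,0,0],"fingers":0}
    - {"rotation":[-1,0,0],"xyz":[0,0,0],"fingers":0}
    - {"rotation":[-1,0,0],"xyz":[0,0,0],"fingers":0}
    - {"rotation":[-1,0,0],"xyz":[0,0,0],"fingers":0}
    - {"rotation":[-1,0,0],"xyz":[0,0,0],"fingers":0}
    - {"rotation":[-0.26,0,0],"xyz":[0,0,0],"fingers":0}
    - {"rotation":[0,0,0],"xyz":[0,-1,0.2],"fingers":0}
    - {"rotation":[0,0,0],"xyz":[0,-1,0.2],"fingers":0}
  newtons: 60

```text
t: 2.17
eef_pos: [286.6, 510.5, 196.4]
ee_rot: [0.0, 1.571, -0.0]
contact_force: [1.0, 0.9, 0.7]
finger_gap: -0.006
```

step_arm:
  rows:
    - {"rotation":[0,0,0],"xyz":[0,-1,0.2],"fingers":0}
    - {"rotation":[0,0,0],"xyz":[0,-1,0.2],"fingers":0}
    - {"rotation":[0,0,0],"xyz":[0,-1,0.2],"fingers":0}
    - {"rotation":[0,0,0],"xyz":[0,-1,0.2],"fingers":0}
    - {"rotation":[0,0,0],"xyz":[0,-1,0.2],"fingers":0}
    - {"rotation":[0,0,0],"xyz":[0,-1,0.2],"fingers":0}
    - {"rotation":[0,0,0],"xyz":[0,-1,0.2],"fingers":0}
    - {"rotation":[0,0,0],"xyz":[0,-1,0.2],"fingers":0}

```text
t: 2.83
eef_pos: [326.9, 309.3, 196.8]
ee_rot: [0.002, 1.571, -0.001]
contact_force: [0.6, -0.1, -0.0]
finger_gap: -0.005
```

step_arm:
  rows:
    - {"rotation":[0,0,0],"xyz":[0,-1,0.2],"fingers":0}
    - {"rotation":[0,0,0],"xyz":[0,-1,0.2],"fingers":0}
    - {"rotation":[0,0,0],"xyz":[0,-1,0.2],"fingers":0}
    - {"rotation":[0,0,0],"xyz":[0,-1,0.2],"fingers":0}
    - {"rotation":[0,0,0],"xyz":[0,-1,0.2],"fingers":0}
    - {"rotation":[0,0,0],"xyz":[0,-1,0.2],"fingers":0}
    - {"rotation":[0,0,0],"xyz":[0,-1,0.2],"fingers":0}
    - {"rotation":[0,0,0],"xyz":[0,-1,0.2],"fingers":0}

```text
t: 3.5
eef_pos: [367.0, 109.2, 196.9]
ee_rot: [0.001, 1.57, -0.001]
contact_force: [0.3, 0.4, 0.4]
finger_gap: 0.001
```

step_arm:
  rows:
    - {"rotation":[0,0,0],"xyz":[0,-1,0.2],"fingers":0}
    - {"rotation":[0,0,0],"xyz":[0,-1,0.2],"fingers":0}
    - {"rotation":[0,0,0],"xyz":[0,-1,0.2],"fingers":0}
    - {"rotation":[0,0,0],"xyz":[0,-1,0.2],"fingers":0}
    - {"rotation":[0,0,0],"xyz":[0,-1,0.2],"fingers":0}
    - {"rotation":[0,0,0],"xyz":[0,-1,0.2],"fingers":0}
    - {"rotation":[0,0,0],"xyz":[0,-1,0.2],"fingers":0}
    - {"rotation":[0,0,0],"xyz":[0,0,0],"fingers":0}

```text
t: 4.17
eef_pos: [403.0, -67.8, 197.0]
ee_rot: [0.002, 1.569, -0.004]
contact_force: [0.1, 0.8, 0.1]
finger_gap: 0.003
```

step_arm:
  rows:
    - {"rotation":[0,0,0],"xyz":[0.7,-0.8,0.4],"fingers":0}
    - {"rotation":[0,0,0],"xyz":[0.8,-0.8,0.4],"fingers":0}
    - {"rotation":[0,0,0],"xyz":[0.8,-0.8,0.4],"fingers":0}
    - {"rotation":[0,0,0],"xyz":[0.8,0,0.2],"fingers":0}
    - {"rotation":[0,0,0],"xyz":[0.9,0,0],"fingers":0}
    - {"rotation":[0,0,0],"xyz":[0.9,0,0],"fingers":0}
    - {"rotation":[0,0,0],"xyz":[0,0,0.3],"fingers":0}
    - {"rotation":[0,0,0],"xyz":[0,0,0.3],"fingers":0}

```text
t: 4.83
eef_pos: [451.6, -124.1, 73.8]
ee_rot: [0.001, 1.573, -0.0]
contact_force: [-0.0, -0.3, 0.8]
finger_gap: -0.001
```

step_arm:
  rows:
    - {"rotation":[0,0,0],"xyz":[0,0,0.2],"fingers":0}
    - {"rotation":[0,0,0],"xyz":[0,0,0.2],"fingers":0}
    - {"rotation":[0,0,0],"xyz":[-0.2,0,0.2],"fingers":0}
    - {"rotation":[0,0,0],"xyz":[-0.2,0,0.2],"fingers":0}
    - {"rotation":[0,0,0],"xyz":[-0.2,0,0.2],"fingers":0}
    - {"rotation":[0,0,0],"xyz":[-0.2,0,0.2],"fingers":0}
    - {"rotation":[0,0,0],"xyz":[-0.2,0,0.2],"fingers":0}
    - {"rotation":[0,0,0],"xyz":[-0.2,0,0.2],"fingers":0}

```text
t: 5.5
eef_pos: [492.6, -124.6, 105.0]
ee_rot: [-0.0, 1.57, 0.0]
contact_force: [0.1, -0.2, -0.4]
finger_gap: -0.001
```

Run:
```python
from h import *
s=arm.capture("scene");t=arm.capture("top")
a=cv2.resize(s["color"][120:290,200:420],None,fx=1.8,fy=2.0);b=cv2.resize(t["color"][120:290,200:350],None,fx=2.6,fy=2.0)
cv2.imwrite("pics/c1.png",np.hstack([a,b])[:,:,::-1]);print(a.shape,b.shape)
```

```text
(340, 396, 3) (340, 390, 3)
```

View pics/c1.png

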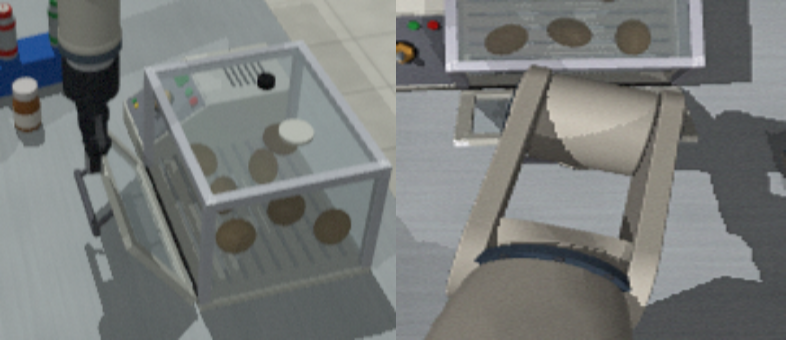

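Run:
```python
from h import *
np.set_printoptions(precision=1,suppress=True)
s=arm.capture("scene");p=arm.get_state()["eef_pos"]
print(p,proj(s,[p,[481,-69,96],[481,-189,96],[509,-68,122],[509,-188,122]]))
# handle line in scene, ends; intersect with y planes
for px,y in(((244.4,206.5),-69),((254,236),-189)):
    a,d=ray(s,px);print(a+d*(y-a[1])/d[1])
for m in arm.silhouettes(s,"door_handle")[:1]: v,u=np.nonzero(m["mask"]);print(m["confidence"],u.min(),u.max(),v.min(),v.max())
```

```text
[ 492.6 -124.7  104.7] [[251.5 215.6]
 [242.8 205.4]
 [252.6 235.5]
 [252.7 196. ]
 [263.3 225.7]]
[485.2 -69.   91.3]
[ 484.4 -189.    93.6]
0.81 241 308 187 270
```

The finger seems at the handle's far end and the door appears unmoved; I need an enlarged look.

Run:
```python
from h import *
s=arm.capture("scene")
cv2.imwrite("pics/c2.png",cv2.resize(s["color"][150:250,220:300],None,fx=6,fy=6,interpolation=cv2.INTER_CUBIC)[:,:,::-1])
```

```text
(no output)
```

View pics/c2.png

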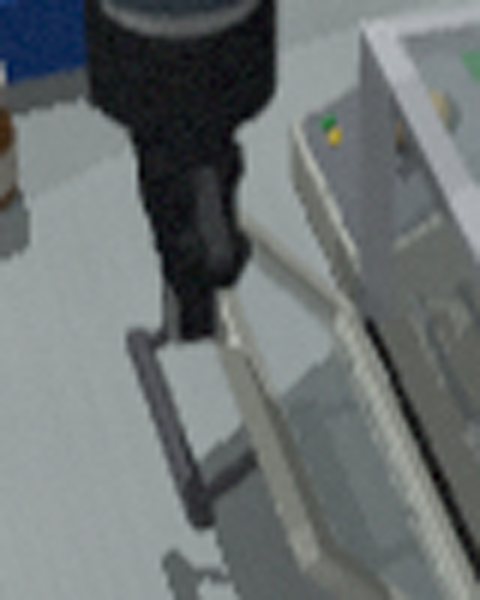

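Run:
```python
from h import *
np.set_printoptions(precision=1,suppress=True)
s=arm.capture("scene");st=arm.get_state();p=st["eef_pos"];print(p,st["joint_positions"],st["contact_force"])
for dz in(0,20,50,73,100,150): print(dz,(proj(s,p+[0,0,dz])[0]-[220,150])*6)
```

```text
[ 491.4 -124.5  103.8] [-0.3  0.3  2.  -0.   0.9 -1.8] [-0.1  0.7  0.3]
0 [186.  395.3]
20 [184.7 360. ]
50 [182.7 305.8]
73 [181.1 263.1]
100 [179.2 211.8]
150 [175.5 112.8]
```

Run:
```python
from h import *
np.set_printoptions(precision=1,suppress=True)
s=arm.capture("scene");t=arm.capture("top")
p=np.array([276.8,560.4,196.7]);y=np.array([.44,.9,0])
for dz in (0,13,40): print(dz,proj(s,[p+y*50+[0,0,dz],p-y*50+[0,0,dz]]).ravel(),proj(t,[p+y*50+[0,0,dz],p-y*50+[0,0,dz]]).ravel())
a=cv2.imread("pics/s0.png")[0:100,100:200]
b=cv2.imread("pics/t0.png")[230:330,0:100]
cv2.imwrite("pics/c3.png",np.hstack([cv2.resize(x,None,fx=4,fy=5,interpolation=cv2.INTER_CUBIC) for x in(a,b)]))
```

```text
0 [151.9  72.2 140.5  85. ] [ 12.  261.5  42.4 277.3]
13 [151.4  68.7 139.9  81.4] [  8.9 262.1  39.7 278.1]
40 [150.2  61.4 138.5  73.9] [  2.1 263.3  33.7 279.7]
```

View pics/c3.png

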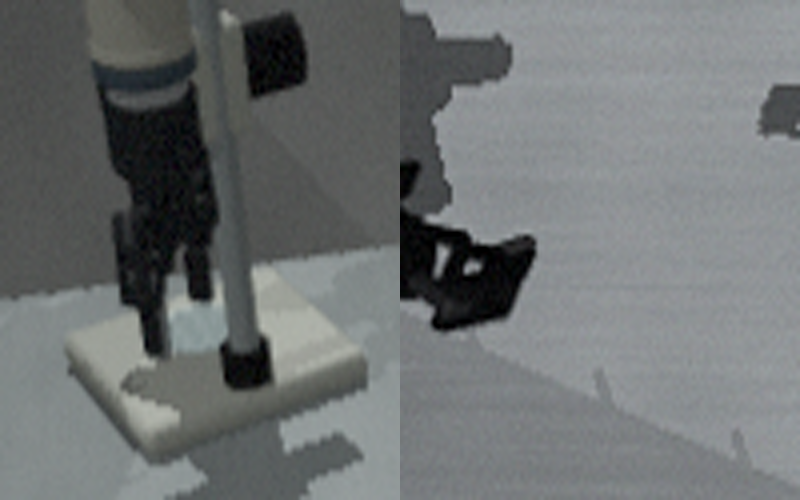

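The picture shows the fingertips about 27 mm short of the reported TCP, at the start too. So the finger passed over the bar. I'll back off, go 30 mm lower, and push again.

step_arm:
  rows:
    - {"rotation":[0,0,0],"xyz":[0,0,-0.6],"fingers":0}
    - {"rotation":[0,0,0],"xyz":[0,0,-0.7],"fingers":0}
    - {"rotation":[0,0,0],"xyz":[0,0,-0.7],"fingers":0}
    - {"rotation":[0,0,0],"xyz":[0.8,0,0],"fingers":0}
    - {"rotation":[0,0,0],"xyz":[0.8,0,0],"fingers":0}
    - {"rotation":[0,0,0],"xyz":[0.8,0,0],"fingers":0}
    - {"rotation":[0,0,0],"xyz":[0,0,0.3],"fingers":0}
    - {"rotation":[0,0,0],"xyz":[0,0,0.3],"fingers":0}

```text
t: 6.57
eef_pos: [456.4, -124.4, 43.7]
ee_rot: [0.001, 1.573, 0.0]
contact_force: [0.6, -0.1, -0.9]
finger_gap: -0.002
```

step_arm:
  rows:
    - {"rotation":[0,0,0],"xyz":[0,0,0.2],"fingers":0}
    - {"rotation":[0,0,0],"xyz":[0,0,0.2],"fingers":0}
    - {"rotation":[0,0,0],"xyz":[-0.15,0,0.2],"fingers":0}
    - {"rotation":[0,0,0],"xyz":[-0.15,0,0.2],"fingers":0}
    - {"rotation":[0,0,0],"xyz":[-0.15,0,0.2],"fingers":0}
    - {"rotation":[0,0,0],"xyz":[-0.15,0,0.2],"fingers":0}
    - {"rotation":[0,0,0],"xyz":[-0.15,0,0.2],"fingers":0}
    - {"rotation":[0,0,0],"xyz":[-0.15,0,0.2],"fingers":0}

```text
t: 7.23
eef_pos: [479.0, -124.1, 65.9]
ee_rot: [-0.001, 1.605, 0.004]
contact_force: [-69.4, -11.2, 57.1]
finger_gap: -0.001
```

Run:
```python
from h import *
np.set_printoptions(precision=1,suppress=True)
s=arm.capture("scene");st=arm.get_state();p=st["eef_pos"];print(p,st["contact_force"],st["wrist_torque"])
cv2.imwrite("pics/c4.png",cv2.resize(s["color"][150:250,220:300],None,fx=6,fy=6,interpolation=cv2.INTER_CUBIC)[:,:,::-1])
```

```text
[ 479.8 -124.1   66.8] [-64.9 -10.1  56.7] [-1.6 10.4 -0. ]
```

View pics/c4.png

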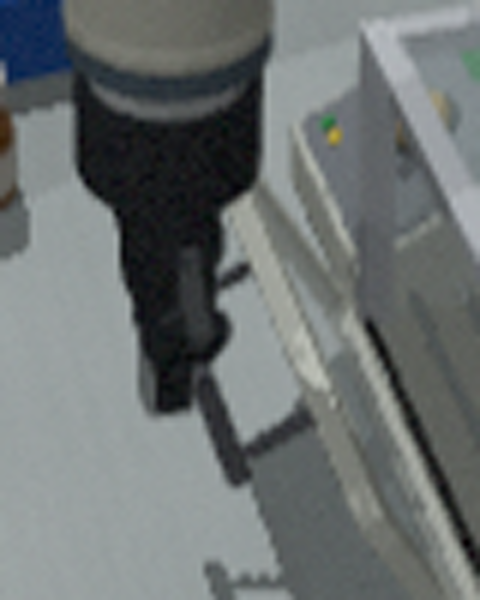

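The door moved, but the bar has caught under the finger's knuckle. I'll back off, raise the tool so the bar sits near the tips, and follow the arc gently.

step_arm:
  rows:
    - {"rotation":[0,0,0],"xyz":[0,0,-0.5],"fingers":0}
    - {"rotation":[0,0,0],"xyz":[0,0,-0.5],"fingers":0}
    - {"rotation":[0,0,0],"xyz":[0,0,-0.4],"fingers":0}
    - {"rotation":[0,0,0],"xyz":[-0.3,0,0],"fingers":0}
    - {"rotation":[0,0,0],"xyz":[-0.2,0,0],"fingers":0}
    - {"rotation":[0,0,0],"xyz":[0,0,0.3],"fingers":0}
    - {"rotation":[0,0,0],"xyz":[0,0,0.2],"fingers":0}
    - {"rotation":[0,0,0],"xyz":[0,0,0],"fingers":0}

```text
t: 7.95
eef_pos: [477.1, -124.8, 79.7]
ee_rot: [-0.001, 1.568, 0.0]
contact_force: [0.1, 0.3, 0.3]
finger_gap: 0.0
```

Run:
```python
from h import *
np.set_printoptions(precision=1,suppress=True)
s=arm.capture("scene")
for px,y in(((259.7,229.2),-189),):
    a,d=ray(s,px);print(a+d*(y-a[1])/d[1])
m=arm.silhouettes(s,"door_handle")[0];v,u=np.nonzero(m["mask"]);print(m["confidence"],u.min(),u.max(),v.min(),v.max())
m=arm.silhouettes(s,"door")[0];v,u=np.nonzero(m["mask"]);print(m["confidence"],u.min(),u.max(),v.min(),v.max())
```

```text
[ 499.4 -189.   113.3]
0.95 250 308 174 270
0.61 252 309 174 271
```

step_arm:
  rows:
    - {"rotation":[0,0,0],"xyz":[0,0,0.2],"fingers":0}
    - {"rotation":[0,0,0],"xyz":[-0.1,0,0.2],"fingers":0}
    - {"rotation":[0,0,0],"xyz":[-0.15,0,0.2],"fingers":0}
    - {"rotation":[0,0,0],"xyz":[-0.15,0,0.2],"fingers":0}
    - {"rotation":[0,0,0],"xyz":[-0.15,0,0.2],"fingers":0}
    - {"rotation":[0,0,0],"xyz":[-0.15,0,0.2],"fingers":0}
    - {"rotation":[0,0,0],"xyz":[-0.15,0,0.2],"fingers":0}
    - {"rotation":[0,0,0],"xyz":[0,0,0],"fingers":0}

```text
t: 8.77
eef_pos: [508.2, -124.0, 101.3]
ee_rot: [0.001, 1.575, 0.001]
contact_force: [-9.9, 3.1, 17.3]
finger_gap: -0.001
```

step_arm:
  rows:
    - {"rotation":[0,0,0],"xyz":[-0.15,0,0],"fingers":0}
    - {"rotation":[0,0,0],"xyz":[-0.15,0,0.1],"fingers":0}
    - {"rotation":[0,0,0],"xyz":[-0.05,0,0.15],"fingers":0}
    - {"rotation":[0,0,0],"xyz":[-0.05,0,0.15],"fingers":0}
    - {"rotation":[0,0,0],"xyz":[-0.05,0,0.15],"fingers":0}
    - {"rotation":[0,0,0],"xyz":[-0.05,0,0.15],"fingers":0}
    - {"rotation":[0,0,0],"xyz":[0,0,0],"fingers":0}
    - {"rotation":[0,0,0],"xyz":[0,0,0],"fingers":0}

```text
t: 9.43
eef_pos: [527.2, -124.6, 112.8]
ee_rot: [-0.0, 1.571, 0.0]
contact_force: [-0.9, -0.4, -0.2]
finger_gap: 0.0
```

step_arm:
  rows:
    - {"rotation":[0,0,0],"xyz":[0,0,0.1],"fingers":0}
    - {"rotation":[0,0,0],"xyz":[0,0,0.1],"fingers":0}
    - {"rotation":[0,0,0],"xyz":[-0.05,0,0.1],"fingers":0}
    - {"rotation":[0,0,0],"xyz":[-0.05,0,0.1],"fingers":0}
    - {"rotation":[0,0,0],"xyz":[-0.05,0,0.05],"fingers":0}
    - {"rotation":[0,0,0],"xyz":[0,0,0.05],"fingers":0}
    - {"rotation":[0,0,0],"xyz":[0,0,0],"fingers":0}
    - {"rotation":[0,0,0],"xyz":[0,0,0],"fingers":0}

```text
t: 10.1
eef_pos: [539.4, -124.6, 116.7]
ee_rot: [-0.0, 1.571, 0.0]
contact_force: [0.6, 0.4, -0.4]
finger_gap: -0.003
```

Run:
```python
from h import *
np.set_printoptions(precision=1,suppress=True)
s=arm.capture("scene");st=arm.get_state();print(st["eef_pos"],st["contact_force"])
cv2.imwrite("pics/c5.png",cv2.resize(s["color"][140:260,210:330],None,fx=5,fy=5,interpolation=cv2.INTER_CUBIC)[:,:,::-1])
```

```text
[ 539.3 -124.5  116.6] [-0.  -0.8  0.6]
```

View pics/c5.png

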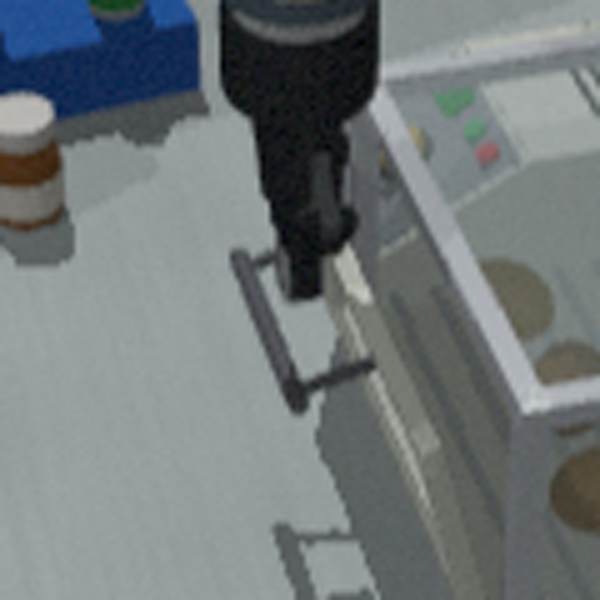

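The finger is now between bar and panel with the door nearly closed. I'll push the panel's upper edge directly.

step_arm:
  rows:
    - {"rotation":[0,0,0],"xyz":[0,0,0.15],"fingers":0}
    - {"rotation":[0,0,0],"xyz":[0,0,0.15],"fingers":0}
    - {"rotation":[0,0,0],"xyz":[0,0,0.15],"fingers":0}
    - {"rotation":[0,0,0],"xyz":[0,0,0.15],"fingers":0}
    - {"rotation":[0,0,0],"xyz":[0,0,0.15],"fingers":0}
    - {"rotation":[0,0,0],"xyz":[0,0,0.15],"fingers":0}
    - {"rotation":[0,0,0],"xyz":[0,0,0.15],"fingers":0}
    - {"rotation":[0,0,0],"xyz":[0,0,0],"fingers":0}

```text
t: 10.82
eef_pos: [566.7, -124.6, 116.7]
ee_rot: [-0.0, 1.57, 0.0]
contact_force: [0.0, 0.4, -0.0]
finger_gap: 0.004
```

step_arm:
  rows:
    - {"rotation":[0,0,0],"xyz":[0,0,0.1],"fingers":0}
    - {"rotation":[0,0,0],"xyz":[0,0,0.1],"fingers":0}
    - {"rotation":[0,0,0],"xyz":[0,0,0.1],"fingers":0}
    - {"rotation":[0,0,0],"xyz":[0,0,0.1],"fingers":0}
    - {"rotation":[0,0,0],"xyz":[0,0,0.05],"fingers":0}
    - {"rotation":[0,0,0],"xyz":[0,0,0.05],"fingers":0}
    - {"rotation":[0,0,0],"xyz":[0,0,0],"fingers":0}
    - {"rotation":[0,0,0],"xyz":[0,0,0],"fingers":0}

```text
t: 11.48
eef_pos: [578.5, -124.6, 116.7]
ee_rot: [-0.0, 1.57, 0.0]
contact_force: [-0.7, -0.0, 0.3]
finger_gap: -0.002
```

Run:
```python
from h import *
np.set_printoptions(precision=1,suppress=True)
s=arm.capture("scene");t=arm.capture("top");st=arm.get_state();print(st["eef_pos"],st["contact_force"])
a=cv2.resize(s["color"][140:260,210:330],None,fx=4,fy=5,interpolation=cv2.INTER_CUBIC)
b=cv2.resize(t["color"][120:220,200:320],None,fx=2.6,fy=6,interpolation=cv2.INTER_CUBIC)
cv2.imwrite("pics/c6.png",np.hstack([a,b])[:,:,::-1])
```

```text
[ 578.5 -124.6  116.7] [ 0.2 -0.4 -0.6]
```

View pics/c6.png

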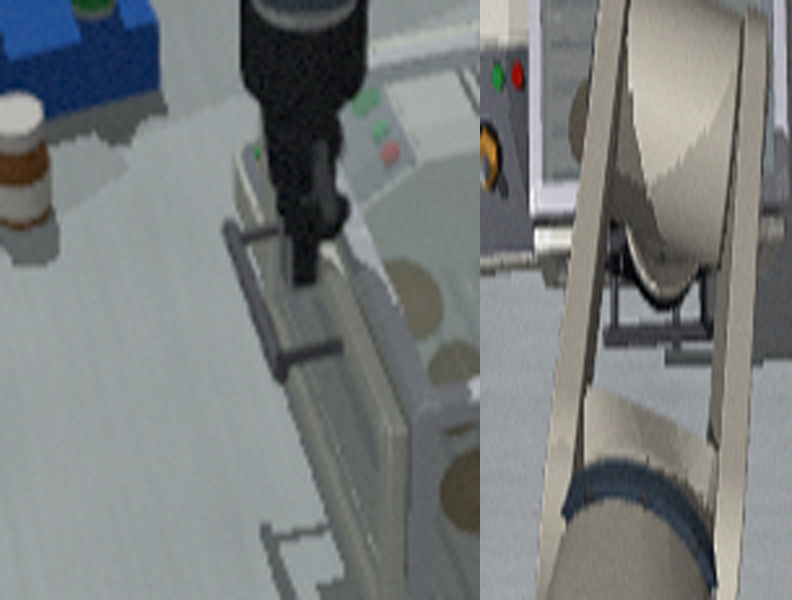

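step_arm:
  rows:
    - {"rotation":[0,0,0],"xyz":[0,0,0.05],"fingers":0}
    - {"rotation":[0,0,0],"xyz":[0,0,0.05],"fingers":0}
    - {"rotation":[0,0,0],"xyz":[0,0,0.05],"fingers":0}
    - {"rotation":[0,0,0],"xyz":[0,0,0.05],"fingers":0}
    - {"rotation":[0,0,0],"xyz":[0,0,0.05],"fingers":0}
    - {"rotation":[0,0,0],"xyz":[0,0,0],"fingers":0}
    - {"rotation":[0,0,0],"xyz":[0,0,0],"fingers":0}
    - {"rotation":[0,0,0],"xyz":[0,0,0],"fingers":0}

```text
t: 12.25
eef_pos: [583.0, -124.5, 116.6]
ee_rot: [-0.0, 1.574, 0.0]
contact_force: [-7.2, 0.4, 5.8]
finger_gap: -0.0
```

step_arm:
  rows:
    - {"rotation":[0,0,0],"xyz":[0,0,0.05],"fingers":0}
    - {"rotation":[0,0,0],"xyz":[0,0,0.05],"fingers":0}
    - {"rotation":[0,0,0],"xyz":[0,0,0.05],"fingers":0}
    - {"rotation":[0,0,0],"xyz":[0,0,0],"fingers":0}
    - {"rotation":[0,0,0],"xyz":[0,0,0],"fingers":0}
    - {"rotation":[0,0,0],"xyz":[0,0,0],"fingers":0}
    - {"rotation":[0,0,0],"xyz":[0,0,0],"fingers":0}
    - {"rotation":[0,0,0],"xyz":[0,0,0],"fingers":0}

```text
t: 12.92
eef_pos: [582.9, -124.4, 116.5]
ee_rot: [0.0, 1.581, 0.001]
contact_force: [-22.4, -0.5, 17.1]
finger_gap: -0.0
```

Run:
```python
from h import *
np.set_printoptions(precision=1,suppress=True)
st=arm.get_state();print(st["eef_pos"],st["contact_force"],st["wrist_torque"])
```

```text
[ 582.9 -124.4  116.5] [-22.4  -0.5  17.1] [-0.   3.4  0. ]
```

step_arm:
  rows:
    - {"rotation":[0,0,0],"xyz":[0,0,-0.2],"fingers":0}
    - {"rotation":[0,0,0],"xyz":[0,0,-0.2],"fingers":0}
    - {"rotation":[0,0,0],"xyz":[-0.3,0,0],"fingers":0}
    - {"rotation":[0,0,0],"xyz":[-0.6,0,0],"fingers":0}
    - {"rotation":[0,0,0],"xyz":[-1,0,0],"fingers":0}
    - {"rotation":[0,0,0],"xyz":[-1,0,0],"fingers":0}
    - {"rotation":[0,0,0],"xyz":[-1,0,-0.8],"fingers":0}
    - {"rotation":[0,0,0],"xyz":[-1,0.5,-1],"fingers":0}

```text
t: 13.58
eef_pos: [534.7, -113.3, 240.9]
ee_rot: [-0.001, 1.568, -0.001]
contact_force: [0.4, -0.2, 0.1]
finger_gap: -0.003
```

step_arm:
  rows:
    - {"rotation":[0,0,0],"xyz":[0,1,-0.5],"fingers":85}
    - {"rotation":[0,0,0],"xyz":[0,1,-0.5],"fingers":85}
    - {"rotation":[0,0,0],"xyz":[0,1,-0.5],"fingers":85}
    - {"rotation":[0,0,0],"xyz":[0,1,-0.5],"fingers":85}
    - {"rotation":[0,0,0],"xyz":[0,1,-0.5],"fingers":85}
    - {"rotation":[0,0,0],"xyz":[0,1,0],"fingers":85}
    - {"rotation":[0,0,0],"xyz":[0,1,0],"fingers":85}
    - {"rotation":[0,0,0],"xyz":[0,1,0],"fingers":85}

```text
t: 14.25
eef_pos: [471.2, 89.4, 240.2]
ee_rot: [0.0, 1.568, 0.001]
contact_force: [-0.3, 0.1, -0.3]
finger_gap: 0.996
```

Run:
```python
from h import *
np.set_printoptions(precision=1,suppress=True)
s=arm.capture("scene");t=arm.capture("top");st=arm.get_state();print(st["eef_pos"],st["contact_force"])
for c in(s,t):
  for n in("door","door_handle"):
    for m in arm.silhouettes(c,n)[:1]: v,u=np.nonzero(m["mask"]);print(n,m["confidence"],u.min(),u.max(),v.min(),v.max())
a=cv2.resize(s["color"][140:290,225:335],None,fx=4,fy=4,interpolation=cv2.INTER_CUBIC)
b=cv2.resize(t["color"][130:190,210:320],None,fx=3.2,fy=10,interpolation=cv2.INTER_CUBIC)
cv2.imwrite("pics/c7.png",np.hstack([a,b])[:,:,::-1])
```

```text
[471.4  90.9 240.1] [ 0.4 -0.3  0.2]
door 0.69 269 312 158 271
door_handle 0.9 268 312 159 270
door 0.75 222 316 154 175
door_handle 0.64 220 316 154 175
```

View pics/c7.png

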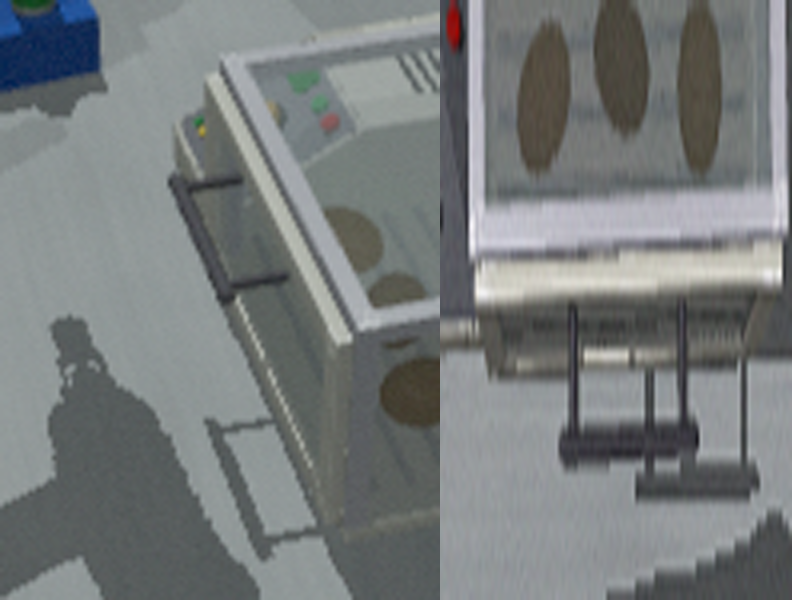

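```bash
cat > fit3.py <<'E'
exec(open("fit2.py").read().split("dp=")[0].replace("T=lambda","T=lambda"))
dp=np.array([[-6,142,155],[-6,-142,155],[-48,60,135],[-48,-60,135],[-6,-142,0],[-6,142,0]],float)
def D(a,q,hx=0): return np.array(q)@R.from_euler("y",-a).as_matrix().T+[hx,0,14]
def g(a):
    w=W(p,D(a[0],dp,a[1]*100)); return np.r_[(proj(s,w[:5])-[(276.8,160),(310,225.5),(268,185.5),(281.5,214),(308.3,270.5)]).ravel(),(proj(t,w[[0,1,2,3,5]])-[(221.6,160.3),(316.9,158.5),(248.1,174),(290.6,174),(225.6,167.5)]).ravel()]
r2=least_squares(g,[.0,0]);h=r2.x;print("door",h[0],h[1]*100,r2.fun)
r2=least_squares(lambda a:g([a[0],h[1]])[:10],[.0]);print(r2.x);r2=least_squares(lambda a:g([a[0],h[1]])[10:],[.0]);print(r2.x)
E
python3 fit3.py
```

```text
chamber [ 604.2 -127.5    0. ] 0.01954899844173994 [-0.1  0.8 -0.5 -1.7 -0.7 -3.   0.3  0.8 -2.4  0.5  1.5 -1.   2.1 -0.1
 -3.1  1.7]
port [654.6  83.6  78. ] [[201.7 144.9]] seen (201.94444444444446, 146.66666666666669) [[289.4 168.8]]
---
chamber [ 609.6 -127.3    0.     2.5] 0.015827344991967023 [-0.2 -1.2 -0.2  0.2 -0.3 -0.8  0.2 -0.9 -0.4  0.1 -0.2 -0.6 -0.4  0.6
 -1.1  1.3]
port [660.8  83.6  78. ] top-seen [648.7  82.9  78. ] tip [638.   83.7 102. ] [646.8  83.4 102. ]
door 0.020278101551261692 -5.65871414536502 [-1.5 -0.4 -1.6  1.9  0.5  0.3 -0.4  0.8 -1.4  2.3 -1.1 -1.2 -0.  -1.4
  0.7 -0.6 -1.8 -1.4 -0.8 -1.7]
[0.]
[0.]
```

Run:
```python
from h import *
np.set_printoptions(precision=1,suppress=True)
s=arm.capture("scene");t=arm.capture("top")
for nm,c,(u0,u1,v0,v1) in(("t0",t,(192,216,136,158)),("s0",s,(278,305,155,185))):
    im=cv2.imread(f"pics/{nm}.png")[v0:v1,u0:u1];h=cv2.cvtColor(im,cv2.COLOR_BGR2HSV)
    m=(h[...,1]>90)&(h[...,0]>8)&(h[...,0]<28)&(h[...,2]>60)
    for r in range(v1-v0): print(v0+r,"".join("#" if m[r,k] else ("o" if h[r,k,2]>150 else ("." if h[r,k,2]<60 else " ")) for k in range(u1-u0)))
for x in(646,650,654,658): 
    P=np.array([x,83.5,78]);a=np.array([-.5,0,.866]);print(x,proj(t,[P,P+28*a]).ravel(),proj(s,[P,P+28*a]).ravel())
```

```text
136                         
137                         
138                         
139                         
140          ...            
141        ..#....          
142       ..####...         
143      .########..        
144     .#########..        
145     .#########...       
146     .###   ####..       
147      ##    ####..       
148      ##    ####..       
149       # o  ###...       
150        # o###.....      
151           # .. ....     
152                 ...     
153                         
154                         
155                         
156                         
157  #                      
155 oo oooooooo                
156 oo oooooo                  
157 oo  ooooo                  
158 oo  oooooo                 
159 oo   ooooo                 
160 o    oooooo                
161 o     oooooo               
162 o     oooooo               
163 o      ooooo               
164        oooooo              
165         ooooo              
166         oooooo             
167          oooooo            
168          oooooo            
169           ooooo            
170           oooooo           
171            ooooo           
172            oooooo          
173             ooooo          
174         .   oooooo         
175              ooooo         
176              oooooo        
177               oooooo       
178               oooooo       
179                oooooo      
180                oooooo      
181                 oooooo     
182                 oooooo     
183                  oooooo    
184                  oooooo    
646 [201.7 147.5 200.6 150.4] [286.7 169.2 282.3 163.3]
650 [201.8 146.3 200.6 149.1] [288.  169.  283.6 163.1]
654 [201.8 145.  200.6 147.8] [289.3 168.8 284.9 162.9]
658 [201.8 143.8 200.6 146.6] [290.6 168.6 286.2 162.7]
```

Chamber top picture: the door is parallel to the frame, fitted angle ≈0 (within 0.02), and the 22 N push met a hard stop, so the door is shut. Port measured at about (650, 84.5, 78). Next, the green canister at about (522.5, 310).

step_arm:
  rows:
    - {"rotation":[0,0,0],"xyz":[0,1,0.2],"fingers":85}
    - {"rotation":[0,0,0],"xyz":[0,1,0.2],"fingers":85}
    - {"rotation":[0,0,0],"xyz":[0,1,0.3],"fingers":85}
    - {"rotation":[0,0,0],"xyz":[0,1,0.3],"fingers":85}
    - {"rotation":[0,0,0],"xyz":[0,1,0.3],"fingers":85}
    - {"rotation":[0,0,0],"xyz":[0,1,0.3],"fingers":85}
    - {"rotation":[0,0,0],"xyz":[0,1,0.3],"fingers":85}
    - {"rotation":[0,0,0],"xyz":[0,1,0.16],"fingers":85}

```text
t: 15.42
eef_pos: [523.0, 288.7, 239.1]
ee_rot: [0.0, 1.571, -0.001]
contact_force: [0.9, -0.8, -0.3]
finger_gap: 0.998
```

step_arm:
  rows:
    - {"rotation":[0,0,0],"xyz":[0,0.76,0],"fingers":85}
    - {"rotation":[0,0,0],"xyz":[0,0,0],"fingers":85}
    - {"rotation":[0,0,0],"xyz":[1,0,0],"fingers":85}
    - {"rotation":[0,0,0],"xyz":[1,0,0],"fingers":85}
    - {"rotation":[0,0,0],"xyz":[1,0,0],"fingers":85}
    - {"rotation":[0,0,0],"xyz":[1,0,0],"fingers":85}
    - {"rotation":[0,0,0],"xyz":[0.8,0,0],"fingers":85}
    - {"rotation":[0,0,0],"xyz":[0,0,0],"fingers":85}

```text
t: 16.08
eef_pos: [519.7, 304.3, 115.1]
ee_rot: [-0.002, 1.577, -0.003]
contact_force: [-0.5, -1.5, -0.8]
finger_gap: 0.999
```

Run:
```python
from h import *
np.set_printoptions(precision=1,suppress=True)
s=arm.capture("scene");st=arm.get_state();p=st["eef_pos"];print(p,st["contact_force"],st["finger_gap"])
print(proj(s,[p,p+[0,0,40],[523.5,310,142],[523.5,310,60]]))
save(s,"pics/s8.png")
cv2.imwrite("pics/c8.png",cv2.resize(s["color"][60:170,180:290],None,fx=5.4,fy=5.4,interpolation=cv2.INTER_CUBIC)[:,:,::-1])
```

```text
[520.8 305.1 117.4] [0.4 0.2 0.4] 0.9923052328802696
[[231.  126.1]
 [230.3 115.2]
 [231.1 118.6]
 [232.4 140.2]]
```

step_arm:
  rows:
    - {"rotation":[0,0,0],"xyz":[0.3,0.15,0],"fingers":85}
    - {"rotation":[0,0,0],"xyz":[0.3,0,0.05],"fingers":85}
    - {"rotation":[0,0,0],"xyz":[0.3,0,0],"fingers":85}
    - {"rotation":[0,0,0],"xyz":[0.3,0,0],"fingers":85}
    - {"rotation":[0,0,0],"xyz":[0.2,0,0],"fingers":85}
    - {"rotation":[0,0,0],"xyz":[0.2,0,0],"fingers":85}
    - {"rotation":[0,0,0],"xyz":[0.1,0,0],"fingers":85}
    - {"rotation":[0,0,0],"xyz":[0,0,0],"fingers":85}

```text
t: 16.8
eef_pos: [523.0, 310.5, 76.0]
ee_rot: [-0.001, 1.572, -0.0]
contact_force: [-1.0, -0.8, -0.2]
finger_gap: 0.994
```

```bash
cat > bl.py <<'E'
# column/row view of dark gripper + green in the scene picture as text
from h import *
np.set_printoptions(precision=1,suppress=True)
s=arm.capture("scene");t=arm.capture("top");st=arm.get_state();p=st["eef_pos"];print(p,st["ee_rot"],st["contact_force"],st["wrist_torque"],st["finger_gap"])
import sys
u0,u1,v0,v1=map(int,sys.argv[1:5])
im=s["color"][v0:v1,u0:u1];h=cv2.cvtColor(im,cv2.COLOR_RGB2HSV).astype(int)
for r in range(v1-v0): print(v0+r,"".join("g" if (q[1]>90 and 45<q[0]<85) else "r" if q[1]>110 and (q[0]<8 or q[0]>172) else "y" if q[1]>80 and 12<q[0]<32 else "b" if (q[1]>120 and 100<q[0]<130) else "#" if q[2]<50 else "o" if q[2]>150 else "." for q in h[r]))
E
python3 bl.py 205 265 85 160
```

```text
[523.4 310.7  76.7] [-0.   1.6  0. ] [0.2 0.1 0.6] [-0. -0.  0.] 0.9986315600064035
85 oooooooooooo.#####################g##.oooooooooooooooooooooo
86 oooooooooooo.########################.oooooooooooooooooooooo
87 ooooooo.ooooo######################g#.oooooooooooooooooooooo
88 oooooooooooo..#######################.oooooooooooooooooooooo
89 oooooooooooo..#######################.oooooooooooooooooooooo
90 ooooooooooooo.#######################.oooooooooooooooooooooo
91 ooooooooooooo.#######################.oooooooooooooooooooooo
92 ooooooooooooo.######################..oooooooooooooooooooooo
93 ooooooooooooo..##b####b############..ooooooooooooooooooooooo
94 oooooooooooooo..#################...oooooooooooooooooooooooo
95 ooooooooooooooo...##############...ooooooooooooooooooooooooo
96 ooooooooooooooooo..############..ooooooooooooooooooooooooooo
97 oooooooooooooooooo.##g#########.oooooooooooooooooooooooooooo
98 oooooooooooooooooo.#######g#####.ooooooooooooooooooooooooooo
99 oooooooooooooooooo.b############..oooooooooooooooooooooooooo
100 ooooooooooo.ooooo..##############.oooooooooooooooooo
[... 3143 characters left out ...]
bbbbbbbbbbbbbbbbbbbbbbbbbbbbbbbbbbb...........oooo
150 bbbbbbbbbbbbbbbbbbbbbbbbbbbbbbbbbbbbbbbbbbbbb............ooo
151 bbbbbbbbbbbbbbbbbbbbbbbbbbbbbbbbbbbbbbbbbbbbb............ooo
152 bbbbbbbbbbbbbbbbbbbbbbbbbbbbbbbbbbbbbbbbbbbbb...........oooo
153 bbbbbbbbbbbbbbbbbbbbbbbbbbbbbbbbbbbbbbbbbbbbb........ooooooo
154 bbbbbbbbbbbbbbbbbbbbbbbbbbbbbbbbbbbbbbbbbbbbb......ooooooooo
155 bbbbbbbbbbbbbbbbbbbbbbbbbbbbbbbbbbbbbbbbbbbbb....ooooooooooo
156 bbbbbbbbbbbbbbbbbbbbbbbbbbbbbbbbbbbbbbbbbbbbb...oooooooooooo
157 bbbbbbbbbbbbbbbbbbbbbbbbbbbbbbbbbbbbbbbbbbbb..oooooooooooooo
158 bbbbbb......bbbbbbbbbbbbbbbbbbbbbbbbbbbbb.....oooooooooooooo
159 bbbb..oooooo..bbbbbbbbbbbbbbbbbbbbbb..........oooooooooooooo
```

Run:
```python
from h import *
np.set_printoptions(precision=1,suppress=True)
s=arm.capture("scene")
for z in(77,90,103,117,130): print(z,proj(s,[[523.4,268,z],[523.4,253,z],[523.4,353,z]]).ravel())
```

```text
77 [234.6 142.6 235.5 145.1 229.7 129.2]
90 [234.4 139.2 235.3 141.6 229.5 125.9]
103 [234.2 135.7 235.1 138.2 229.3 122.5]
117 [234.  132.  234.9 134.4 229.1 118.8]
130 [233.8 128.5 234.7 130.9 228.8 115.4]
```

step_arm:
  rows:
    - {"rotation":[0,0,0],"xyz":[0.3,0,0],"fingers":85}
    - {"rotation":[0,0,0],"xyz":[0.3,0,0],"fingers":85}
    - {"rotation":[0,0,0],"xyz":[0.3,0,0],"fingers":85}
    - {"rotation":[0,0,0],"xyz":[0.3,0,0],"fingers":85}
    - {"rotation":[0,0,0],"xyz":[0.1,0,0],"fingers":85}
    - {"rotation":[0,0,0],"xyz":[0,0,0],"fingers":60}
    - {"rotation":[0,0,0],"xyz":[0,0,0],"fingers":45}
    - {"rotation":[0,0,0],"xyz":[0,0,0],"fingers":40}
  newtons: 40

```text
t: 17.62
eef_pos: [523.6, 310.8, 44.4]
ee_rot: [-0.0, 1.571, 0.0]
contact_force: [0.1, -0.5, 0.1]
finger_gap: 0.602
```

step_arm:
  rows:
    - {"rotation":[0,0,0],"xyz":[0,0,0],"fingers":30}
    - {"rotation":[0,0,0],"xyz":[0,0,0],"fingers":30}
    - {"rotation":[0,0,0],"xyz":[0,0,0],"fingers":30}
    - {"rotation":[0,0,0],"xyz":[0,0,0],"fingers":30}
    - {"rotation":[0,0,0],"xyz":[0,0,0],"fingers":30}
    - {"rotation":[0,0,0],"xyz":[0,0,0],"fingers":30}
    - {"rotation":[0,0,0],"xyz":[0,0,0],"fingers":30}
    - {"rotation":[0,0,0],"xyz":[0,0,0],"fingers":30}
  newtons: 70

```text
t: 18.28
eef_pos: [524.1, 311.7, 45.0]
ee_rot: [0.001, 1.569, 0.001]
contact_force: [-1.3, 5.9, 5.4]
finger_gap: 0.428
```

```bash
python3 bl.py 210 255 100 150
```

```text
[524.1 311.7  45. ] [0.  1.6 0. ] [-0.3  5.   4.9] [ 1.   0.2 -0.1] 0.4281756085848593
100 ooooooo...#################b####.oooooooooooo
101 oooooooo..###########b##g######..oooooooooooo
102 ooooooooo..###################..ooooooooooooo
103 ooooooo..o..##############gr#..oooooooooooooo
104 oooo.oo...o...#############...ooooooooooooooo
105 ooooooooooooo..############.ooooooooooooooooo
106 oooooooooooooo.#######b####..oooooooooooooooo
107 oooooooooooooo.####b####b##..oooooooooooooooo
108 ooooooooooooooo#####g#######.oooooooooooooooo
109 oooooooooo.oooo.############.oooooooooooooooo
110 ooooooooooooooo.########.###.oooooooooooooooo
111 ooooooooooooooo.#######..#b#..ooooooooooooooo
112 ooooooooooooooo.#######..#g#..ooooooooooooooo
113 ooooooooooooooo.#######..###.oooooooooooooooo
114 ooooooooooooooo.#######...##.oooooooooooooooo
115 oooooooooooooooo#######...##.oooooooooooooooo
116 oooooooooooooooo.########.##..ooooooooooooooo
117 oooooooooooooooo.#######...##.ooooooooooooooo
118 ooooooooooooooooo.##.###...##.ooooooooooooooo
119 ooooooooooooooooo###.########.ooooooooooooo..
120 ooooooooo
[... 786 characters left out ...]

136 oooo............b......####..bbbbbb..........
137 oo.........bbbbbbb.....####..bbbbbbb.........
138 .......bbbbbbbbbb...........gbbbbbbb.........
139 ..bbbbbbbbbbbbbbbbgg......gggbbbbbbbb........
140 bbbbbbbbbbbbbbbbbbgggggggggggbbbbbbbb........
141 bbbbbbbbbbbbbbbbbbgggggggggg.bbbbbbbbb.......
142 bbbbbbbbbbbbbbbbbb...ggg....bbbbbbbbbbb......
143 bbbbbbbbbbbbbbbbbbb........bbbbbbbbbbbb......
144 bbbbbbbbbbbbbbbbbbbbb....bbbbbbbbbbbbbb......
145 bbbbbbbbbbbbbbbbbbbbbbbbbbbbbbbbbbbbbbb......
146 bbbbbbbbbbbbbbbbbbbbbbbbbbbbbbbbbbbbbbbb.....
147 bbbbbbbbbbbbbbbbbbbbbbbbbbbbbbbbbbbbbbbb.....
148 bbbbbbbbbbbbbbbbbbbbbbbbbbbbbbbbbbbbbbbb.....
149 bbbbbbbbbbbbbbbbbbbbbbbbbbbbbbbbbbbbbbbb.....
```

Text picture: the pads hold the bottle, opening 36.6 mm (≈38 expected). Lifting straight up.

step_arm:
  rows:
    - {"rotation":[0,0,0],"xyz":[-0.2,0,0],"fingers":30}
    - {"rotation":[0,0,0],"xyz":[-0.4,0,0],"fingers":30}
    - {"rotation":[0,0,0],"xyz":[-0.8,0,0],"fingers":30}
    - {"rotation":[0,0,0],"xyz":[-1,0,0],"fingers":30}
    - {"rotation":[0,0,0],"xyz":[-1,0,0],"fingers":30}
    - {"rotation":[0,0,0],"xyz":[-1,0,0],"fingers":30}
    - {"rotation":[0,0,0],"xyz":[-1,0,0],"fingers":30}
    - {"rotation":[0,0,0],"xyz":[-1,0,0],"fingers":30}
  newtons: 70

```text
t: 19.05
eef_pos: [522.5, 309.6, 204.6]
ee_rot: [-0.002, 1.572, -0.001]
contact_force: [0.1, -0.3, -2.1]
finger_gap: 0.433
```

step_arm:
  rows:
    - {"rotation":[0,0,0],"xyz":[-0.4,-0.5,0],"fingers":30}
    - {"rotation":[0,0,0],"xyz":[-0.4,-1,0.3],"fingers":30}
    - {"rotation":[0,0,0],"xyz":[0,-1,0.3],"fingers":30}
    - {"rotation":[0,0,0],"xyz":[0,-1,0.3],"fingers":30}
    - {"rotation":[0,0,0],"xyz":[0,-1,0.3],"fingers":30}
    - {"rotation":[0,0,0],"xyz":[0,-1,0.3],"fingers":30}
    - {"rotation":[0,0,0],"xyz":[0,-1,0.3],"fingers":30}
    - {"rotation":[0,0,0],"xyz":[0,-1,0.3],"fingers":30}

```text
t: 19.72
eef_pos: [574.9, 120.6, 222.9]
ee_rot: [-0.001, 1.573, -0.001]
contact_force: [0.9, 0.7, -3.3]
finger_gap: 0.434
```

step_arm:
  rows:
    - {"rotation":[0,0,0],"xyz":[0,-1,0.2],"fingers":30}
    - {"rotation":[0,0,0],"xyz":[0,-0.6,0],"fingers":30}
    - {"rotation":[0,-1,0],"xyz":[0,0,0],"fingers":30}
    - {"rotation":[0,-1,0],"xyz":[0,0,0],"fingers":30}
    - {"rotation":[0,-1,0],"xyz":[0,0,0],"fingers":30}
    - {"rotation":[0,-1,0],"xyz":[0,0,0],"fingers":30}
    - {"rotation":[0,-1,0],"xyz":[0,0,0],"fingers":30}
    - {"rotation":[0,-1,0],"xyz":[0,0,0],"fingers":30}

```text
t: 20.38
eef_pos: [579.3, 82.2, 223.3]
ee_rot: [-0.001, 1.045, 0.0]
contact_force: [1.0, -0.9, -3.3]
finger_gap: 0.432
```

```bash
python3 bl.py 235 305 105 175
python3 - <<'E'
from h import *
np.set_printoptions(precision=1,suppress=True)
s=arm.capture("scene");t=arm.capture("top");st=arm.get_state();p=st["eef_pos"];M=R.from_rotvec(st["ee_rot"]).as_matrix();print(M)
for n,m in(("A",p+35*M[:,0]),("B",p+[0,0,28]+63*M[:,0])):
    print(n,m,[ (z,proj(s,m-z*M[:,0])[0],proj(t,m-z*M[:,0])[0]) for z in(0,45,115,132)])
for c in(s,t):
    for m in arm.silhouettes(c,"canister")[:1]: v,u=np.nonzero(m["mask"]);print(m["at"],m["confidence"],u.min(),u.max(),v.min(),v.max(),u[v==v.max()],v[u==u.max()])
b=cv2.resize(s["color"][90:190,220:320],None,fx=6,fy=6,interpolation=cv2.INTER_CUBIC)
cv2.imwrite("pics/c9.png",b[:,:,::-1])
E
```

```text
[575.5  81.6 220.3] [-0.   1.1 -0. ] [-1.2  0.7 -3.5] [-0.   0.5 -0. ] 0.42573992869135796
105 o..#####....######..oooooooooooooooooooooooooooooooooooooooooooooooooo
106 oo..####....####b##...ooooooooooooooooooooooooooooooooooooooooo.......
107 ooo..###....#######....ooooooooooooooooooooooooooooooooooo............
108 oooo..##...####g###.....ooooooooooooooooooooooooooooooo...............
109 .oooo.#############...g.ooooooooooooooooooooooooooo...................
110 ooooo..##########g##..gg.ooooooooooooooooooooooo......................
111 o.oooo..############..gg..ooooooooooooooo.ooo.........................
112 oooooo..##############gg..ooooooooooooooooo...........................
113 oooooooo.##########b##gg...ooooooooooooo..............................
114 ooooooooo.###########gg.....ooooooooo.................................
115 oooooooooo.############......oooooo...................................
116 oooooooooo..######g####......oooo.....................................
117 ooooooooooo..##########.......o.......................................
118 oooooooooooo.g##########......
[... 4211 characters left out ...]
........oooo..oooooo.........
[[ 0.5 -0.   0.9]
 [-0.   1.   0. ]
 [-0.9 -0.   0.5]]
A [597.3  82.5 193.1] [(0, array([270.9, 138.9]), array([196.1, 156.2])), (45, array([263. , 128.1]), array([193.7, 161.7])), (115, array([250.1, 110.3]), array([189.6, 171.3])), (132, array([246.8, 105.8]), array([188.5, 173.9]))]
B [611.2  82.5 196.8] [(0, array([275.6, 137.1]), array([195.9, 151.2])), (45, array([267.8, 126.2]), array([193.5, 156.5])), (115, array([255.1, 108.4]), array([189.4, 165.8])), (132, array([251.9, 103.9]), array([188.3, 168.2]))]
[266.0, 126.0] 0.65 250 273 107 142 [267 268 269 270 271] [137 138 139]
[193.1, 163.2] 0.76 184 199 155 173 [187 188 189] [156 157 158 159 160 161 162]
```

Brass mouth in the scene at ≈(270.5,139.3), against a prediction of (270.9,138.9) with the mouth 35 mm ahead of the reported TCP along the tool. So the offset is along the tool. Next, compare with the port in the top view.

Run:
```python
from h import *
np.set_printoptions(precision=1,suppress=True)
t=arm.capture("top")
P=[]
for i in range(5): st=arm.get_state();P.append(st["eef_pos"]);arm.capture("scene")
print(np.array(P)); p=np.median(P,0)
M=R.from_rotvec(st["ee_rot"]).as_matrix();m=p+35*M[:,0];print(st["ee_rot"])
print("mouth",proj(t,m)[0],"sh",proj(t,m-45*M[:,0])[0],"rim y+-13",proj(t,[m+[0,13,0],m-[0,13,0],m+13*M[:,2],m-13*M[:,2]]).ravel())
u0,u1,v0,v1=180,216,138,182
h=cv2.cvtColor(t["color"][v0:v1,u0:u1],cv2.COLOR_RGB2HSV).astype(int)
for r in range(v1-v0): print(v0+r,"".join("g" if (q[1]>90 and 45<q[0]<85) else "y" if q[1]>80 and 8<q[0]<32 else "#" if q[2]<50 else "o" if q[2]>150 else "." for q in h[r]))
a=np.array([-.5,-.0087,.866]);port=np.array([650,84.5,78])
T=port+45*a; print("to prealign (tool units)",M.T@(T-m)/25)
```

```text
[[582.3  83.  224.8]
 [582.2  83.1 224.7]
 [582.   83.1 224.6]
 [581.8  83.1 224.4]
 [581.5  83.1 224.3]]
[-0.  1. -0.]
mouth [195.8 155.4] sh [193.5 161. ] rim y+-13 [191.3 155.4 200.3 155.4 195.5 151.1 196.2 159.7]
138 .oo.................................
139 ..o.................................
140 ..o.................................
141 ..o................##yy##...........
142 o.o...............#yyyyyy##.........
143 o.oo.............#yyyyyyyyy.........
144 o.oo.............yyyyyyyyyy#........
145 o.oo.............yyyyyyyyyy#........
146 o..o.............yyy...yyyyy#.......
147 o..o.............yy....yyyyy........
148 o..o.............yy....yyyy#........
149 oo.o..............y.o..yyyy##.......
150 oo.o...............y.oyyy##.........
151 oo.o..................y.#.....#.....
152 oo.oo.........................#.....
153 oo.oo........yyyyyy.................
154 oo.oo........yyyyyyy................
155 oo..o.......y.....yyy...............
156 ooo.o..............yy...............
157 ooo.o.....ggggggg...y...............
158 ooo.o....gg....ggg#.y...............
159 ooooo...g........g
[... 262 characters left out ...]
oo
166 #..#g...........g##.####.ooooooooooo
167 ##.#............gg######......oooooo
168 ####...gggggg...#g###########.oooooo
169 ####..gggggggg#########g######.ooooo
170 #####gg....gg########y#########.oooo
171 #####g#....g######g####y########oooo
172 g########.######################.ooo
173 #################################.oo
174 ##########################..######oo
175 #####y###########g#####..##.######oo
176 #######################oo##.######oo
177 #######################..#########oo
178 #############g#####y###.#######.##.o
179 ############################.....#.o
180 .###############g###########.....#.o
181 ....################y#.#######...#.o
to prealign (tool units) [ 3.2  0.  -0.6]
```

step_arm:
  rows:
    - {"rotation":[0,0,0],"xyz":[0,0.05,-0.25],"fingers":30}
    - {"rotation":[0,0,0],"xyz":[0.4,0,-0.2],"fingers":30}
    - {"rotation":[0,0,0],"xyz":[0.8,0,0],"fingers":30}
    - {"rotation":[0,0,0],"xyz":[0.8,0,0],"fingers":30}
    - {"rotation":[0,0,0],"xyz":[0.8,0,0],"fingers":30}
    - {"rotation":[0,0,0],"xyz":[0.6,0,0],"fingers":30}
    - {"rotation":[0,0,0],"xyz":[0,0,0],"fingers":30}
    - {"rotation":[0,0,0],"xyz":[0,0,0],"fingers":30}
  newtons: 80

```text
t: 21.65
eef_pos: [612.9, 84.4, 144.0]
ee_rot: [-0.001, 1.049, -0.0]
contact_force: [-0.7, 0.1, -3.1]
finger_gap: 0.428
```

```bash
cat > tv.py <<'E'
from h import *
np.set_printoptions(precision=2,suppress=True)
P=[];F=[]
for i in range(4): t=arm.capture("top");st=arm.get_state();P.append(st["eef_pos"]);F.append(st["contact_force"])
p=np.mean(P,0);M=R.from_rotvec(st["ee_rot"]).as_matrix();m=p+35*M[:,0];print(p,np.array(P).std(0),st["ee_rot"],"F",np.mean(F,0),"Ftool",M.T@np.mean(F,0),"Ttool",M.T@st["wrist_torque"])
port=np.array([652,84.5,78]);d=m-port;print("mouth rel port in tool axes: x",M[:,0]@d,"y",d[1],"z",M[:,2]@d,"gap",st["finger_gap"])
print("mouth",proj(t,m)[0],"rim",proj(t,[m+[0,13,0],m-[0,13,0],m+13*M[:,2],m-13*M[:,2]]).ravel())
E
cat > tx.py <<'E'
from h import *
import sys
c=arm.capture(sys.argv[1]);u0,u1,v0,v1=map(int,sys.argv[2:6])
h=cv2.cvtColor(c["color"][v0:v1,u0:u1],cv2.COLOR_RGB2HSV).astype(int)
for r in range(v1-v0): print(v0+r,"".join("g" if (q[1]>90 and 45<q[0]<85) else "y" if q[1]>80 and 8<q[0]<32 else "#" if q[2]<50 else "o" if q[2]>150 else "." for q in h[r]))
E
python3 tv.py; python3 tx.py top 188 216 138 170; python3 tx.py scene 268 300 140 180
```

```text
[613.52  84.55 145.63] [0.22 0.06 0.45] [0.   1.05 0.  ] F [-0.19 -0.15 -2.32] Ftool [ 1.91 -0.16 -1.33] Ttool [-0.06  0.48 -0.01]
mouth rel port in tool axes: x -42.808249824291046 y 0.06758715675398719 z 0.6008561639081903 gap 0.4263483579174135
mouth [199.6  149.85] rim [195.42 149.88 203.79 149.82 199.31 145.85 199.9  153.82]
138 ............................
139 ............................
140 ............................
141 ...........##yy##...........
142 ..........#yyyyyy##.........
143 .........#yyyyyyyyy.........
144 .........yyyyyyyyyy#........
145 .........yyyyyyyyyy#........
146 .........yyy...yyyyg#.......
147 .........yyyyy.yyyy#........
148 .........yyyyyyyyyy#........
149 .............yyyyyy#........
150 ..............yyy##.........
151 .......gggggg..y.#..........
152 .....gg.....gg..............
153 .............gg#............
154 ..............gg............
155 ..............#g............
156 ..#...ggg.....#.............
157 .##.gggggggg..#..#..........
158 .#gg.......gg.#..###........
159 #g..........g##.####........
160 #..o...g.....g######.###....
161 #...g
[... 1067 characters left out ...]
1 oooooooo.oooo...ooooo...........
162 oooooooo..oooo..oooooo..........
163 oooooooo..oooo...ooooo..........
164 oooooooo...oooo..oooooo.........
165 oooooooo...oooo...ooooo.........
166 ooooooo.....oooo..oooooo........
167 oooooo......ooooo..oooooo.......
168 ooo..........oooo..oooooo.......
169 ooo..........ooooo..ooooo.......
170 .o....gg......oooo..oooooo......
171 .o.....y......ooooo..ooooo......
172 .o.....y.......oooo..oooooo.....
173 ..o....y.......ooooo..ooooo.....
174 ..o.............oooo..oooooo....
175 ..oo............ooooo..ooooo....
176 ...o.............oooo..oooooo...
177 ...oo............ooooo..oooooo..
178 ....o.............oooo..oooooo..
179 ....oo............ooooo..oooooo.
```

step_arm:
  rows:
    - {"rotation":[0,0,0],"xyz":[0.2,0,0],"fingers":30}
    - {"rotation":[0,0,0],"xyz":[0.2,0,0],"fingers":30}
    - {"rotation":[0,0,0],"xyz":[0.2,0,0],"fingers":30}
    - {"rotation":[0,0,0],"xyz":[0.1,0,0],"fingers":30}
    - {"rotation":[0,0,0],"xyz":[0.1,0,0],"fingers":30}
    - {"rotation":[0,0,0],"xyz":[0.1,0,0],"fingers":30}
    - {"rotation":[0,0,0],"xyz":[0,0,0],"fingers":30}
    - {"rotation":[0,0,0],"xyz":[0,0,0],"fingers":30}
  newtons: 100

```text
t: 22.62
eef_pos: [624.9, 84.4, 125.2]
ee_rot: [-0.0, 1.048, 0.0]
contact_force: [-1.1, 0.0, -2.0]
finger_gap: 0.427
```

```bash
python3 tv.py
```

```text
[624.92  84.45 125.53] [0.03 0.01 0.1 ] [-0.    1.05  0.  ] F [ 0.14  0.07 -2.58] Ftool [ 2.3   0.07 -1.17] Ttool [0.04 0.46 0.05]
mouth rel port in tool axes: x -19.70235512117857 y -0.04187900898492103 z 0.3331663505145189 gap 0.4238979240602459
mouth [200.64 147.53] rim [196.53 147.56 204.74 147.5  200.35 143.59 200.92 151.43]
```

step_arm:
  rows:
    - {"rotation":[0,0,0],"xyz":[0.06,0,0],"fingers":30}
    - {"rotation":[0,0,0],"xyz":[0.06,0,0],"fingers":30}
    - {"rotation":[0,0,0],"xyz":[0.06,0,0],"fingers":30}
    - {"rotation":[0,0,0],"xyz":[0.06,0,0],"fingers":30}
    - {"rotation":[0,0,0],"xyz":[0.06,0,0],"fingers":30}
    - {"rotation":[0,0,0],"xyz":[0,0,0],"fingers":30}
    - {"rotation":[0,0,0],"xyz":[0,0,0],"fingers":30}
    - {"rotation":[0,0,0],"xyz":[0,0,0],"fingers":30}

```text
t: 23.48
eef_pos: [628.7, 84.5, 119.0]
ee_rot: [-0.0, 1.047, 0.0]
contact_force: [-2.8, 1.5, 0.3]
finger_gap: 0.421
```

```bash
python3 tv.py
```

```text
[628.71  84.52 119.04] [0.01 0.   0.01] [-0.    1.05  0.  ] F [-2.14  1.41  0.61] Ftool [-1.59  1.41 -1.55] Ttool [0.03 0.6  0.44]
mouth rel port in tool axes: x -12.1889332953323 y 0.03177463815305259 z 0.3629966398625636 gap 0.4256765388756075
mouth [200.93 146.77] rim [196.85 146.79 205.01 146.74 200.65 142.85 201.21 150.65]
```

step_arm:
  rows:
    - {"rotation":[0,0,0],"xyz":[0.05,0.03,0],"fingers":30}
    - {"rotation":[0,0,0],"xyz":[0.05,0,0],"fingers":30}
    - {"rotation":[0,0,0],"xyz":[0.05,0,0],"fingers":30}
    - {"rotation":[0,0,0],"xyz":[0.05,0,0],"fingers":30}
    - {"rotation":[0,0,0],"xyz":[0,0,0],"fingers":30}
    - {"rotation":[0,0,0],"xyz":[0,0,0],"fingers":30}
    - {"rotation":[0,0,0],"xyz":[0,0,0],"fingers":30}
    - {"rotation":[0,0,0],"xyz":[0,0,0],"fingers":30}

```text
t: 24.35
eef_pos: [631.2, 85.1, 114.5]
ee_rot: [-0.0, 1.047, 0.0]
contact_force: [-0.2, -1.9, -0.7]
finger_gap: 0.422
```

```bash
python3 tv.py
```

```text
[631.09  85.08 114.52] [0.01 0.01 0.03] [-0.    1.05  0.  ] F [-0.52 -3.06 -1.04] Ftool [ 0.64 -3.06 -0.97] Ttool [-0.01  0.34 -0.63]
mouth rel port in tool axes: x -7.084741417496466 y 0.5780999922245798 z 0.14576316036775216 gap 0.41982064040787137
mouth [200.98 146.32] rim [196.91 146.35 205.04 146.29 200.69 142.42 201.25 150.19]
```

step_arm:
  rows:
    - {"rotation":[0,0,0],"xyz":[0.04,-0.015,0],"fingers":30}
    - {"rotation":[0,0,0],"xyz":[0.04,0,0],"fingers":30}
    - {"rotation":[0,0,0],"xyz":[0.04,0,0],"fingers":30}
    - {"rotation":[0,0,0],"xyz":[0,0,0],"fingers":30}
    - {"rotation":[0,0,0],"xyz":[0,0,0],"fingers":30}
    - {"rotation":[0,0,0],"xyz":[0,0,0],"fingers":30}
    - {"rotation":[0,0,0],"xyz":[0,0,0],"fingers":30}
    - {"rotation":[0,0,0],"xyz":[0,0,0],"fingers":30}

```text
t: 25.22
eef_pos: [632.7, 84.9, 112.1]
ee_rot: [-0.0, 1.047, 0.0]
contact_force: [-3.1, 1.5, 2.5]
finger_gap: 0.429
```

```bash
python3 tv.py
```

```text
[632.68  84.93 112.09] [0.01 0.01 0.02] [-0.    1.05  0.  ] F [-3.78  0.73  2.83] Ftool [-4.34  0.73 -1.86] Ttool [0.01 0.58 0.26]
mouth rel port in tool axes: x -4.181070158300787 y 0.4352947414286348 z 0.3158811160367491 gap 0.42328130884361015
mouth [201.14 145.98] rim [197.08 146.01 205.19 145.96 200.86 142.09 201.41 149.84]
```

step_arm:
  rows:
    - {"rotation":[0,0,0],"xyz":[0.04,0,0],"fingers":30}
    - {"rotation":[0,0,0],"xyz":[0.04,0,0],"fingers":30}
    - {"rotation":[0,0,0],"xyz":[0.04,0,0],"fingers":30}
    - {"rotation":[0,0,0],"xyz":[0,0,0],"fingers":30}
    - {"rotation":[0,0,0],"xyz":[0,0,0],"fingers":30}
    - {"rotation":[0,0,0],"xyz":[0,0,0],"fingers":30}
    - {"rotation":[0,0,0],"xyz":[0,0,0],"fingers":30}
    - {"rotation":[0,0,0],"xyz":[0,0,0],"fingers":30}

```text
t: 26.08
eef_pos: [634.2, 84.9, 109.5]
ee_rot: [-0.0, 1.047, 0.0]
contact_force: [-5.5, 2.6, 3.6]
finger_gap: 0.425
```

```bash
python3 tv.py
```

```text
[634.19  84.9  109.49] [0.02 0.01 0.02] [-0.    1.05  0.  ] F [-4.84  1.89  3.71] Ftool [-5.64  1.89 -2.33] Ttool [-0.    0.62  0.54]
mouth rel port in tool axes: x -1.1759048293447711 y 0.40381739474366896 z 0.3261810688566852 gap 0.4244059949171003
mouth [201.27 145.68] rim [197.23 145.71 205.31 145.66 200.99 141.8  201.55 149.54]
```

step_arm:
  rows:
    - {"rotation":[0,0,0],"xyz":[0.04,0.007,0],"fingers":30}
    - {"rotation":[0,0,0],"xyz":[0.04,0,0],"fingers":30}
    - {"rotation":[0,0,0],"xyz":[0.04,0,0],"fingers":30}
    - {"rotation":[0,0,0],"xyz":[0,0,0],"fingers":30}
    - {"rotation":[0,0,0],"xyz":[0,0,0],"fingers":30}
    - {"rotation":[0,0,0],"xyz":[0,0,0],"fingers":30}
    - {"rotation":[0,0,0],"xyz":[0,0,0],"fingers":30}
    - {"rotation":[0,0,0],"xyz":[0,0,0],"fingers":30}

```text
t: 26.95
eef_pos: [635.0, 84.9, 108.9]
ee_rot: [-0.0, 1.046, -0.0]
contact_force: [-31.1, 2.0, 38.8]
finger_gap: 0.428
```

```bash
python3 tv.py
```

```text
[635.05  84.94 108.93] [0.01 0.02 0.01] [-0.    1.05 -0.  ] F [-30.89   1.23  38.15] Ftool [-48.5    1.22  -7.6 ] Ttool [-0.02  1.66  0.3 ]
mouth rel port in tool axes: x -0.2645382857686279 y 0.43290082567081356 z 0.8374107219776492 gap 0.42299933760398994
mouth [201.29 145.44] rim [197.25 145.47 205.33 145.42 201.01 141.56 201.56 149.29]
```

The rim hit its hard stop at the expected depth (computed −0.3 mm). The push is now 48 N, more than wanted, so I'll ease it to about 20 N.

step_arm:
  rows:
    - {"rotation":[0,0,0],"xyz":[-0.03,0,0],"fingers":30}
    - {"rotation":[0,0,0],"xyz":[-0.02,0,0],"fingers":30}
    - {"rotation":[0,0,0],"xyz":[0,0,0],"fingers":30}
    - {"rotation":[0,0,0],"xyz":[0,0,0],"fingers":30}
    - {"rotation":[0,0,0],"xyz":[0,0,0],"fingers":30}
    - {"rotation":[0,0,0],"xyz":[0,0,0],"fingers":30}
    - {"rotation":[0,0,0],"xyz":[0,0,0],"fingers":30}
    - {"rotation":[0,0,0],"xyz":[0,0,0],"fingers":30}

```text
t: 27.82
eef_pos: [634.8, 85.0, 108.9]
ee_rot: [-0.0, 1.046, 0.0]
contact_force: [-16.0, 1.0, 19.8]
finger_gap: 0.426
```

```bash
python3 tv.py
python3 - <<'E'
from h import *
s=arm.capture("scene");t=arm.capture("top")
a=cv2.resize(s["color"][90:285,180:330],None,fx=2.66,fy=3,interpolation=cv2.INTER_CUBIC)
b=cv2.resize(t["color"][125:242,110:320],None,fx=1.9,fy=5,interpolation=cv2.INTER_CUBIC)
cv2.imwrite("pics/z.png",np.hstack([a,b])[:,:,::-1])
for n in("used_canister","jar","fruit_tray","canister"): print(n,[np.round(arm.look_for(c,n)[0]["at"],1) if arm.look_for(c,n) else None for c in(s,t)])
E
```

```text
[634.78  84.94 108.94] [0.01 0.01 0.02] [-0.    1.05  0.  ] F [-16.26   1.37  19.58] Ftool [-25.09   1.37  -4.27] Ttool [0.04 1.13 0.3 ]
mouth rel port in tool axes: x -0.4052401613944925 y 0.43460354077109287 z 0.5854585902177607 gap 0.4218887126154296
mouth [201.29 145.53] rim [197.25 145.56 205.33 145.5  201.01 141.64 201.56 149.38]
used_canister [None, array([128.9, 218.2])]
jar [array([212.5, 173.7]), None]
fruit_tray [array([257.8, 357.9]), array([378.3, 221.6])]
canister [array([282.9, 144.1]), None]
```

View pics/z.png

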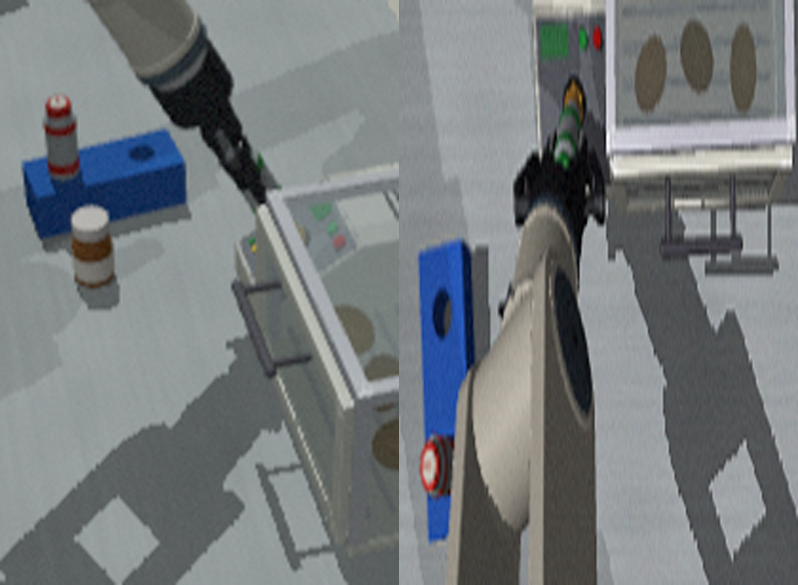

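The final picture shows the canister seated on the nut, the door shut, and the red canister and jar where they were. Axial push is about 25 N and steady.

```bash
python3 -c "
from plant import arm
print(arm.finish_job())"
```

```text
the job is handed in; nothing more can be done
None
```

I shut the chamber door, then lifted the green-banded canister from the stand and pressed it onto the sampling nipple until the rim met its hard stop. I handed the job in at about 28 s, still gripping the canister and pushing it home.

**Last checks**
- **Seating:** the rim stopped 0.3 to 0.4 mm short of my estimate of the nut's position, which is within measuring error. On the way in the force followed the valve spring's 0.4 N per mm, reaching about 8 N before the stop. The 12 N snap peak never showed directly in the readings, so I infer the snap from the seating depth and the force.
- **Push:** the last small move reached about 48 N at the stop. I eased it to a steady 25 N or so, with the grip set to 100 N.
- **Door:** it met its stop under a 22 N push, and the camera fit gave about 0.02 rad, within fitting error of shut.
- **Other objects:** the red canister, the jar and the tray appear not to have moved. The detector missed the red canister in the scene view and the jar in the top view, but the last picture shows both.

**What went wrong**
- **Finger length:** the fingertips sit about 27 mm short of the reported tool point, so my first push at the door passed over its handle.
- **Door handle:** on the second try the handle caught under a finger knuckle and the wrist force reached about 90 N. That is under the 120 N limit, but I could not tell whether the 40 N limit on the gripper's body applied there. I then shut the door by pushing on the panel itself.

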